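# From sanding to oiling

### The job

Sanding is finished and oiling comes next on the carver's bench. First push the red stop button of the dust extractor fully in; only then hang every pair of ear defenders by its headband over the steel rail, and stand every knocked-over oil tin upright, cap up, inside the drip tray. Leave everything else on the bench where it is.

Things in the scene. Friction and masses are not known exactly. Their poses are not given: they have to be found in the camera images.
- ears_red: Pair of red ear defenders (rigid) standing on its two cups, band arching on top; may be absent. Origin: centre of footprint, z up, y ear to ear. 172 (y) x 72 (x) x 163 mm tall, 0.22 kg. Cups 88 mm tall; gap between cushions 73 mm, open below. Crown pad 30 (x) x 56 (y) mm, its top at z 163, foam below with a groove at the middle for the bar; pinched across x from above.
- ears_red_crown (a point): Point in the groove under the middle of the crown of ears_red, 147 mm above the cups' underside, where the top of a 20 mm bar lies when it is hung. The groove is 24 mm wide below (lips at 140 mm). Axes as the body.
- ears_yellow: Pair of yellow ear defenders (rigid) standing on its two cups, band arching on top; may be absent. Origin: centre of footprint, z up, y ear to ear. 172 (y) x 72 (x) x 163 mm tall, 0.22 kg. Cups 88 mm tall; gap between cushions 73 mm, open below. Crown pad 30 (x) x 56 (y) mm, its top at z 163, foam below with a groove at the middle for the bar; pinched across x from above.
- ears_yellow_crown (a point): Point in the groove under the middle of the crown of ears_yellow, 147 mm above the cups' underside, where the top of a 20 mm bar lies when it is hung. The groove is 24 mm wide below (lips at 140 mm). Axes as the body.
- ears_green: Pair of green ear defenders (rigid) standing on its two cups, band arching on top; may be absent. Origin: centre of footprint, z up, y ear to ear. 172 (y) x 72 (x) x 163 mm tall, 0.22 kg. Cups 88 mm tall; gap between cushions 73 mm, open below. Crown pad 30 (x) x 56 (y) mm, its top at z 163, foam below with a groove at the middle for the bar; pinched across x from above.
- ears_green_crown (a point): Point in the groove under the middle of the crown of ears_green, 147 mm above the cups' underside, where the top of a 20 mm bar lies when it is hung. The groove is 24 mm wide below (lips at 140 mm). Axes as the body.
- tin_amber: Closed flat metal tin of wood oil, orange label, a black cap, lying on a broad face on the bench; may be absent. Can 54 (x) x 38 (y) x 118 (z) mm plus cap 28 mm wide, 22 mm high on the +z end; 0.26 kg. Origin: middle of the can, 59 mm from its base; z from base to cap. Lying, the origin is 19 mm above the bench; standing, 59 mm above what it stands on.
- tin_blue: Closed flat metal tin of wood oil, blue label, a white cap, lying on a broad face on the bench; may be absent. Can 54 (x) x 38 (y) x 118 (z) mm plus cap 28 mm wide, 22 mm high on the +z end; 0.26 kg. Origin: middle of the can, 59 mm from its base; z from base to cap. Lying, the origin is 19 mm above the bench; standing, 59 mm above what it stands on.
- tin_green: Closed flat metal tin of wood oil, green label, a red cap, lying on a broad face on the bench; may be absent. Can 54 (x) x 38 (y) x 118 (z) mm plus cap 28 mm wide, 22 mm high on the +z end; 0.26 kg. Origin: middle of the can, 59 mm from its base; z from base to cap. Lying, the origin is 19 mm above the bench; standing, 59 mm above what it stands on.
- rail_bar (a point): Middle of the axis of the hanging rail's steel bar: horizontal along this point's y, 20 mm diameter, axis 162 mm above the bench, free from y -180 to +180 mm between two wooden uprights 178 mm tall (feet 150 mm long in x, 18 high). z up, x across the bar. Fixed.
- tray: Shallow steel drip tray, 150 (x) x 300 (y) mm, lip 14 mm high, walls and floor 4 mm thick. Origin: centre of the underside, on the bench; z up. Fixed.
- stop (a joint): Travel of the red mushroom stop button of the dust extractor: 0 out (running), 0.008 m fully in. It needs about 5 N straight down and stays where it is pushed.
- stop_top (a point): Centre of the top of the red mushroom stop button (42 mm diameter, 79 mm above the bench when out), on a grey box 75 x 125 x 50 mm on the bench. Pushed straight down.
- sanding_block: Bystander, not to be disturbed: cork sanding block 62 x 105 x 34 mm. Origin at its underside.
- gouge: Bystander, not to be disturbed: carving gouge lying, 270 mm long, 27 mm high. Origin at its underside.
- mallet: Bystander, not to be disturbed: round dark wooden carver's mallet standing on its head, 70 mm wide, 190 mm tall. Origin at its underside.
- mug: Bystander, not to be disturbed: blue mug, 80 mm wide, 85 mm tall. Origin at its underside.
- wax_jar: Bystander, not to be disturbed: amber wax jar with brass lid, 72 mm wide, 75 mm tall. Origin at its underside.
Things that resemble listed ones, but are neither listed nor needed, are in the scene too. What is shaped like the tin_amber but purple or yellow is not meant.

How it is judged:
On the way:
1. the extractor's stop button is pushed in (value of joint stop above 0.005 m), for 0.2 s.
At the end, for the whole second after the job is handed in: Stop button over 5 mm in. Ear defenders hang on the bar between the uprights: crown point within 30 mm of the bar axis sideways, 3 to 18 mm above it, tilt under 0.35 rad. Tins stand cap up (0.1 rad) on the tray floor, middle within 60 (x), 135 mm (y) of its centre. All at rest (value of joint stop above 0.005 m and x of ears_red_crown in the frame of rail_bar between -0.03 and 0.03 m and y of ears_red_crown in the frame of rail_bar between -0.18 and 0.18 m and z of ears_red_crown in the frame of rail_bar between 0.003 and 0.018 m and angle between each of ears_red, ears_yellow, ears_green's own z axis and vertical below 0.35 rad and linear speed of each of ears_red, ears_yellow, ears_green, tin_amber, tin_blue, tin_green below 0.05 m/s and x of ears_yellow_crown in the frame of rail_bar between -0.03 and 0.03 m and y of ears_yellow_crown in the frame of rail_bar between -0.18 and 0.18 m and z of ears_yellow_crown in the frame of rail_bar between 0.003 and 0.018 m and x of ears_green_crown in the frame of rail_bar between -0.03 and 0.03 m and y of ears_green_crown in the frame of rail_bar between -0.18 and 0.18 m and z of ears_green_crown in the frame of rail_bar between 0.003 and 0.018 m and x of tin_amber in the frame of tray between -0.06 and 0.06 m and y of tin_amber in the frame of tray between -0.135 and 0.135 m and z of tin_amber in the frame of tray between 0.055 and 0.071 m and angle between each of tin_amber, tin_blue, tin_green's own z axis and vertical below 0.1 rad and x of tin_blue in the frame of tray between -0.06 and 0.06 m and y of tin_blue in the frame of tray between -0.135 and 0.135 m and z of tin_blue in the frame of tray between 0.055 and 0.071 m and x of tin_green in the frame of tray between -0.06 and 0.06 m and y of tin_green in the frame of tray between -0.135 and 0.135 m and z of tin_green in the frame of tray between 0.055 and 0.071 m); the robot touches nothing.
It fails at once if ear defenders or a tin lifted (by more than about 7 cm) before the extractor is stopped (value of joint stop below 0.004 m and height (world z) of any of ears_red, ears_yellow, ears_green, tin_amber, tin_blue, tin_green above 0.09 m).
It fails at once if a bystander moved by more than 4 cm or knocked over (distance of any of sanding_block, gouge, mallet, mug, wax_jar from where it was at the start of the episode above 0.04 m or angle between any of sanding_block, gouge, mallet, mug, wax_jar's own z axis and vertical above 0.5 rad).
Of ears_red, ears_yellow, ears_green only 2 to 3 are there at a start; the rules pass over those that are not, and their reading is None.
Of tin_amber, tin_blue, tin_green only 2 to 3 are there at a start; the rules pass over those that are not, and their reading is None.
At some moment in a run one of ears_red, ears_yellow, ears_green may be knocked a few centimetres aside while the robot is not near it.
It also fails if it takes over 210 s, if anything falls off the work surface, if the arm or the gripper's body presses on something with over 40 N, if the wrist force passes 120 N, or if a joint passes its speed limit or range.

### The arm

A 6-joint arm with a two-finger parallel gripper is mounted at the origin on the work surface. World frame = base frame: x ahead of the robot, y to its left, z up, the work surface at z = 0. Lengths are in m, angles in rad, forces in N, time in s.
With the tool pointing down it reaches from about 0.375 to 0.825 m from the base axis. Payload 5.5 kg.
Tool frame: the origin (TCP) lies at the very end of the fingers, on their centre line; the grasp point (between the pads) lies 19 mm behind it (robot.grip_point_offset is the distance from the TCP to the grasp point, in m); z points along the fingers, y is the line along which they close (so a half turn about z gives the same grasp; the last joint's range is limited). The gripper opens to 85 mm and grips with 20 to 120 N. Pads are 22 mm wide; open, the fingers measure 114 mm over their backs; the gripper's body (76 mm by 85 mm) begins 54 mm behind the grasp point. The pads swing forward as they close: fully open they stand 13 mm farther back than shut.
Start: joints at [-1.187, 0.314, -0.047, 1.21, 0, 1.571], TCP at [0.225, -0.556, 0.201] pointing down, gripper open.
Joint ranges: [-2.67, 2.67], [-0.69, 1.73], [-1.03, 1.25], [-2.08, 2.16], [-1.42, 1.45], [-3.14, 3.14]. Speed limits (rad/s): [2.39, 2.39, 3.01, 3.14, 3.14, 3.14].

### API

Orientations are given as a 3x3 rotation matrix whose columns are the frame's x, y, z axes.
In Python, from rig import robot, optics, close_job, finder gives the robot as it stands. The module is installed in compiled form; this text tells all that it offers.
- The arm moves only by the tool carry_out, never from a script. Its arguments are lists of equal length, an entry for each row: "travel": the shift along the world's x, y, z in units of 25 mm (1.0 is 25 mm), a list of three; "angular": the turn, a rotation vector about the world's x, y, z in units of 5 degrees (1.0 is 5 degrees), a list of three; "grip": the opening, from -1 (shut) to 1 (fully open). A call has exactly 10 rows; each row shifts and turns the commanded pose from where the row before left it; what a row does not reach is not made up. A row lasts 1/12 s, in which the tool goes at most 41.7 mm and 7.16 degrees, less where a joint would pass 70% of its speed; a pose out of reach is approached as far as the arm can. A call is refused whole if a number of a shift passes 1 or a number of a turn 1, either way. A call with a gripper value outside its range is refused whole. The fingers move at their own pace and stop on an object; "squeeze" is the grip in N (left out, the last holds). Time passes only in rows, so rows that do not move let the fingers close, or fill a call up. It gives the time, the measured TCP pose, the force, the opening and the grip force at its end, in the units of the state.
- robot.read_state(): the state, without advancing time (a new reading comes with each control period).
- optics.grab_frame(name): name is "scene" or "side" or "wrist"; returns a dict with "color" (420x560x3 uint8, blue, green, red), "z_map" (420x560 float32, m along the optical axis (not along the pixel's ray), 0 where there is no reading), "K" (3x3 intrinsics, pixels), "extrinsics" (4x4, takes a point from camera to world coordinates); the wrist camera has in their place "mount" (4x4, takes a point from camera to tool coordinates, whose origin is the TCP and whose axes are the flange's). Camera axes: x right, y down, z forward; pixel columns grow to the right and rows downward; lengths in m; the calibration is good to about 2 mm. A picture is of the moment at which its call begins: read the wrist's pose just before it.
- close_job(): hands the job in; it is judged then, once.
Trained networks look in a picture, given as the dict that the camera call returned (one of the last four; its "shot" number tells which), for a name from the list of things; names that differ only in an ending like _2 or _b are one class to them, and where a whole thing is asked for, a point or a joint stands for the part that bears it (a point fixed in the world has none). Each returns a list of dicts, best first, with "score" (0 to 1); they miss things now and then, are a little off and sometimes report something else, mostly with a low value. They report only what shows in the picture. A call takes as long as a camera call. They do not tell look-alikes from the thing itself.
- finder.look_for(target, picture): "centre" ([x, y, z] in m, in world coordinates, good to about 4 mm: the middle of the surface that is visible of it).
- finder.tip_of(target, picture): "centre" ([x, y, z] in m, in world coordinates, good to about 4 mm: a listed point, or the origin of a listed thing).
The state is a dict: "t": time; "joint_positions": joint angles; "qd": joint speeds; "effort": joint torques, N m; "tcp_pos": TCP position; "tool_rot": TCP orientation; "ft_force": force on the tool from outside, world axes, zero at the start; "torque": the same for the moment, N m; "opening": finger opening in m; "finger_force": force on a finger pad.
Only numpy, scipy, OpenCV 4.12 (cv2) and the standard library are available. Lean on these libraries where they do the work, as an engineer would, in place of code of your own. Each camera call takes 0.05 s, during which the arm holds its last target. There are 200 camera calls.

## Working session

There is one attempt and no reset: what is moved stays moved. The work goes in short steps, Python scripts to look and compute and a tool call to move; the robot and the scene stay as the last step left them, time stands still between calls to the robot, and variables do not carry over. Pictures are saved under pics/ and viewed, at most 14 in all, crops included, and the job is handed in when it is done.

Besides the shell and the picture viewer there is one more tool, called after "Call:" as name(argument=value, ...) on one line, values as JSON. carry_out: Moves the arm, as the interface text tells. Its arguments: {"type":"object","properties":{"travel":{"type":"array"},"angular":{"type":"array"},"grip":{"type":"array"},"squeeze":{"type":"number"}},"required":["travel","angular","grip"]}

```bash
mkdir -p pics
cat > h.py <<'E'
import numpy as np, cv2
from rig import robot, optics, close_job, finder
np.set_printoptions(precision=4,suppress=True)
def T(f,s=None):
    if 'extrinsics' in f: return np.array(f['extrinsics'])
    M=np.eye(4);M[:3,:3]=s['tool_rot'];M[:3,3]=s['tcp_pos'];return M@np.array(f['mount'])
def cloud(f,s=None):
    z=f['z_map'];K=f['K'];v,u=np.mgrid[:z.shape[0],:z.shape[1]]
    P=np.stack([(u-K[0][2])/K[0][0]*z,(v-K[1][2])/K[1][1]*z,z,np.ones_like(z)],-1)@T(f,s).T
    P=P[...,:3];P[z==0]=np.nan;return P
E
python3 - <<'E'
from h import *
s=robot.read_state();print(s['t'],s['tcp_pos'],s['tool_rot'],s['opening'],robot.grip_point_offset)
N="ears_red ears_yellow ears_green tin_amber tin_blue tin_green stop_top sanding_block gouge mallet mug wax_jar tray rail_bar".split()
for c in ["scene","side"]:
    f=optics.grab_frame(c);cv2.imwrite(f"pics/{c}.png",f['color']);print(c)
    np.savez(f"{c}.npz",P=cloud(f),c=f['color'],T=T(f),K=f['K'])
    for n in N:
        for g in ("look_for","tip_of"):
            if g=="look_for" and n=="rail_bar": continue
            try: r=getattr(finder,g)(n,f)
            except Exception as e: r=[];print(n,g,e)
            print(n,g,[(np.round(d['centre'],3).tolist(),round(d['score'],2)) for d in r[:3]])
E
```

```text
0.0 [ 0.2244 -0.5558  0.1998] [[ 0.9272  0.3744 -0.0006]
 [ 0.3744 -0.9272  0.0016]
 [-0.     -0.0017 -1.    ]] 0.08572436703166253 0.0187
scene
ears_red look_for [([0.486, -0.119, 0.085], 0.62)]
ears_red tip_of [([0.476, -0.086, -0.002], 0.92), ([0.627, -0.514, 0.002], 0.55)]
ears_yellow look_for [([0.368, 0.325, 0.084], 0.69), ([0.588, -0.371, -0.0], 0.59)]
ears_yellow tip_of [([0.361, 0.304, -0.001], 0.74)]
ears_green look_for [([0.459, 0.084, 0.084], 0.63), ([0.616, -0.543, 0.017], 0.45)]
ears_green tip_of [([0.443, 0.116, -0.0], 0.85), ([0.428, -0.354, 0.022], 0.41)]
tin_amber look_for [([0.174, -0.31, 0.04], 0.73), ([0.35, -0.281, 0.037], 0.67), ([0.301, -0.46, 0.038], 0.59)]
tin_amber tip_of [([0.288, -0.459, 0.02], 0.82), ([0.345, -0.273, 0.019], 0.81), ([0.158, -0.299, 0.021], 0.79)]
tin_blue look_for [([0.439, -0.356, 0.039], 0.86), ([0.436, -0.526, 0.08], 0.5)]
tin_blue tip_of [([0.426, -0.354, 0.02], 0.8), ([0.355, 0.301, 0.147], 0.35), ([0.678, -0.151, -0.001], 0.28)]
tin_green look_for []
tin_green tip_of []
stop_top look_for [([0.719, 0.051, 0.078], 0.61), ([0.644, 0.2
[... 1830 characters left out ...]
ouge look_for [([0.605, -0.531, 0.015], 0.5), ([0.709, 0.064, 0.075], 0.48), ([0.765, -0.173, 0.063], 0.24)]
gouge tip_of []
mallet look_for [([0.771, 0.222, 0.084], 0.66)]
mallet tip_of [([0.783, 0.214, 0.001], 0.97), ([0.468, -0.085, 0.001], 0.71)]
mug look_for [([0.768, -0.174, 0.06], 0.93), ([0.452, -0.023, 0.083], 0.75)]
mug tip_of [([0.774, -0.194, 0.003], 0.78)]
wax_jar look_for [([0.413, -0.503, 0.048], 0.7), ([0.605, -0.532, 0.014], 0.26)]
wax_jar tip_of [([0.419, -0.529, 0.0], 0.66), ([0.475, -0.083, 0.149], 0.17)]
tray look_for [([0.604, -0.376, 0.007], 0.69)]
tray tip_of [([0.591, -0.373, 0.003], 0.72)]
rail_bar tip_of [([0.582, 0.33, 0.162], 0.57), ([0.447, 0.111, 0.148], 0.48)]
```

View pics/scene.png

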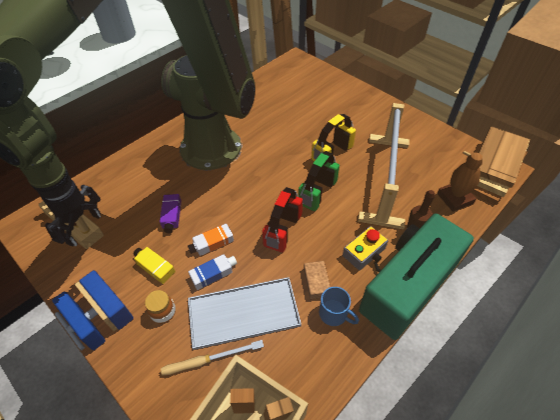

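View pics/side.png

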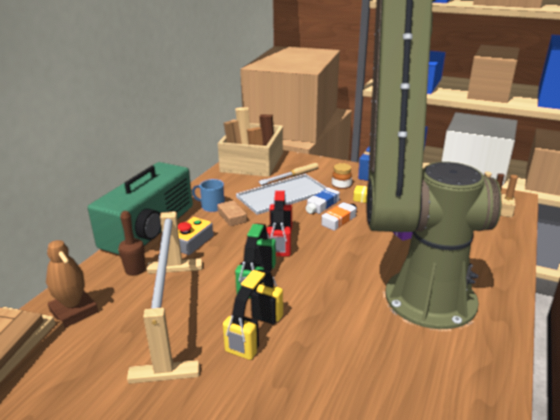

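Scene view: red ears (283,218), green (318,180) and yellow (335,137), rail (398,105)–(390,215), stop button (373,236). The amber tin is at (213,239) and the blue tin at (212,271). The purple and yellow tins are look-alikes. Tray at (243,313). The side view agrees. Next I'll get the yaws from the point clouds.

```bash
cat > m.py <<'E'
from h import *
D=[np.load(f"{c}.npz") for c in("scene","side")]
def near(P,x,y,r,z0,z1):
    return (np.hypot(P[...,0]-x,P[...,1]-y)<r)&(P[...,2]>z0)&(P[...,2]<z1)
def pca(p):
    c=p[:,:2].mean(0);w,v=np.linalg.eigh(np.cov((p[:,:2]-c).T));return c,v[:,1]
for d,n in zip(D,("scene","side")):
    P=d['P'];print(n)
    for e,(x,y) in dict(red=(.475,-.085),green=(.447,.117),yellow=(.358,.301)).items():
        q=P[near(P,x,y,.12,.02,.2)]; t=P[near(P,x,y,.06,.15,.2)]
        c,v=pca(q); r=cv2.minAreaRect(t[:,:2].astype(np.float32)*1000) if len(t)>4 else None
        print(e,len(q),"all c",c,"axis",np.degrees(np.arctan2(v[1],v[0])),"crown",len(t),t.mean(0),np.percentile(t[:,2],95),r)
    for e,(x,y) in dict(amber=(.345,-.275),blue=(.428,-.353)).items():
        t=P[near(P,x,y,.1,.033,.06)]
        q=P[near(P,x,y,.1,.008,.06)]
        t=t if len(t)<20 else t
        print(e,len(t),"z",np.median(t[:,2]),"rect",cv2.minAreaRect(t[:,:2].astype(np.float32)*1000),"all",cv2.minAreaRect(q[:,:2].astype(np.float32)*1000))
    m=near(P,.583,.33,.3,.155,.185);t=P[m];t=t[(np.abs(t[:,0]-.583)<.2)];c,v=pca(t)
    print("bar",len(t),c,np.degrees(np.arctan2(v[1],v[0])),np.percentile(t[:,2],[50,95,99]), cv2.minAreaRect(t[:,:2].astype(np.float32)*1000))
    t=P[near(P,.59,-.37,.18,.008,.022)];print("tray",cv2.minAreaRect(t[:,:2].astype(np.float32)*1000))
    m=near(P,.715,.054,.03,.07,.09);t=P[m];print("stop",len(t),t.mean(0),t[:,2].max(),t[:,:2].min(0),t[:,:2].max(0))
d=D[0];i=d['c'][215:300,180:290];cv2.imwrite("pics/tins.png",cv2.resize(i,None,fx=5,fy=5))
E
python3 m.py
```

```text
scene
red 1445 all c [ 0.4863 -0.0917] axis 105.08691907587055 crown 261 [ 0.4771 -0.09    0.159 ] 0.16463860381490736 ((474.31842041015625, -86.30854797363281), (31.170076370239258, 108.16824340820312), 19.810964584350586)
green 1231 all c [0.4624 0.1005] axis 99.18142617930668 crown 208 [0.454  0.1095 0.1591] 0.16531110161838788 ((451.3587951660156, 114.25192260742188), (30.98568344116211, 92.92391967773438), 12.56857681274414)
yellow 1036 all c [0.3679 0.2986] axis 83.24935929251204 crown 171 [0.365  0.2938 0.1592] 0.16543624621060066 ((363.0353088378906, 298.1679992675781), (33.276397705078125, 102.65069580078125), 0.842300534248352)
amber 653 z 0.03727895524841274 rect ((377.5837707519531, -292.0089416503906), (132.97256469726562, 125.9657974243164), 70.23728942871094) all ((377.7360534667969, -292.6529846191406), (139.94728088378906, 125.76309204101562), 73.1885757446289)
blue 790 z 0.037357810956272886 rect ((398.5964660644531, -333.2529296875), (137.42684936523438, 130.93682861328125), 73.61133575439453) all ((430.5572509765625, -343.51025390625), (140.9565887451172, 190.1199
[... 1158 characters left out ...]
(373.3293151855469, -293.60711669921875), (149.17337036132812, 133.06378173828125), 71.30078125)
blue 329 z 0.038299509147902255 rect ((396.42974853515625, -336.4394226074219), (133.27413940429688, 126.2808837890625), 72.14440155029297) all ((423.9685363769531, -340.82440185546875), (143.4156036376953, 176.7378692626953), 52.16886901855469)
bar 1595 [0.5593 0.3287] 114.02620376692377 [0.1701 0.1794 0.1832] ((611.6283569335938, 284.1977233886719), (436.4535827636719, 350.94110107421875), 84.48711395263672)
tray ((591.1461181640625, -374.38763427734375), (296.5614013671875, 345.6706848144531), 7.362087726593018)
stop 95 [0.7098 0.059  0.0759] 0.08192916787484095 [0.6912 0.03  ] [0.7335 0.0775]
```

```bash
cat > m2.py <<'E'
from h import *
from m import D,near,pca
def comps(P,z0,z1,x,y,r,w=None):
    m=near(P,x,y,r,z0,z1).astype(np.uint8);n,l,st,_=cv2.connectedComponentsWithStats(m)
    return [P[l==i] for i in np.argsort(-st[1:,4])[:3]+1]
for d in D:
    P=d['P']
    for e,(x,y) in dict(amber=(.345,-.275),blue=(.428,-.353)).items():
        for t in comps(P,.031,.06,x,y,.09):
            if len(t)>60: print(e,len(t),cv2.minAreaRect(t[:,:2].astype(np.float32)*1000),t[:,2].max())
    for t in comps(P,.15,.2,.583,.33,.25): print("bar",len(t),pca(t)[0],np.degrees(np.arctan2(*pca(t)[1][::-1])),cv2.minAreaRect(t[:,:2].astype(np.float32)*1000),np.percentile(t[:,2],[50,90]))
    for t in comps(P,.007,.025,.59,-.37,.2): print("tray",len(t),cv2.minAreaRect(t[:,:2].astype(np.float32)*1000))
E
python3 m2.py | grep -A30 "^stop" | tail -n +2 | grep -v -E "^(red|green|yellow|scene|side|stop)"|tail -24
```

```text
amber 428 z 0.03818041995714905 rect ((373.4659423828125, -292.61962890625), (143.36050415039062, 132.18624877929688), 69.20611572265625) all ((373.3293151855469, -293.60711669921875), (149.17337036132812, 133.06378173828125), 71.30078125)
blue 329 z 0.038299509147902255 rect ((396.42974853515625, -336.4394226074219), (133.27413940429688, 126.2808837890625), 72.14440155029297) all ((423.9685363769531, -340.82440185546875), (143.4156036376953, 176.7378692626953), 52.16886901855469)
bar 1595 [0.5593 0.3287] 114.02620376692377 [0.1701 0.1794 0.1832] ((611.6283569335938, 284.1977233886719), (436.4535827636719, 350.94110107421875), 84.48711395263672)
tray ((591.1461181640625, -374.38763427734375), (296.5614013671875, 345.6706848144531), 7.362087726593018)
amber 581 ((345.17913818359375, -282.48919677734375), (139.3851318359375, 57.53765869140625), 73.0698013305664) 0.043134574281395555
blue 690 ((433.89630126953125, -342.5928955078125), (139.42572021484375, 57.935089111328125), 73.61133575439453) 0.043908416897733504
blue 71 ((357.5863037109375, -309.162109375), (53.10877990722656, 15.531
[... 1224 characters left out ...]
.0105895996094), 31.182565689086914) [0.1706 0.1777]
bar 413 [0.3552 0.3122] 86.58594307943146 ((356.14404296875, 303.22528076171875), (103.49668884277344, 31.712038040161133), 88.71298217773438) [0.1612 0.1643]
bar 408 [0.7896 0.4287] 70.94255975175102 ((791.5034790039062, 427.7986755371094), (40.212196350097656, 59.88010787963867), 30.9837589263916) [0.1766 0.1948]
tray 298 ((585.28076171875, -368.7159423828125), (306.6928405761719, 159.57070922851562), 56.567047119140625)
tray 176 ((638.9971923828125, -482.50030517578125), (210.70567321777344, 32.36695098876953), 59.1571044921875)
tray 128 ((411.6007080078125, -325.5250244140625), (132.8673858642578, 38.47312545776367), 57.32950210571289)
```

View pics/tins.png

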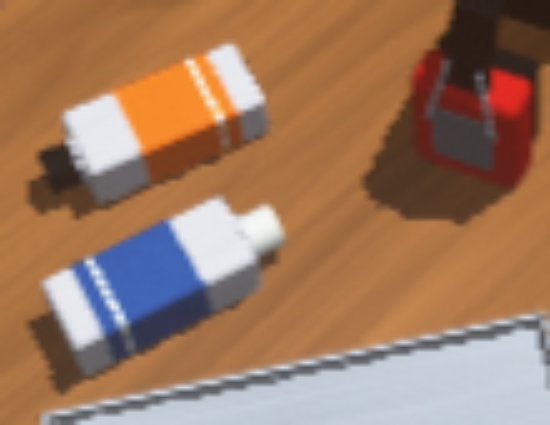

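```bash
python3 - <<'E' | tail -4
from m import *
for d in D:
    P=d['P'];q=P[near(P,.7155,.0545,.14,.1,.4)];print(len(q),q[np.argsort(np.hypot(q[:,0]-.7155,q[:,1]-.0545))[:400:60]] if len(q) else '')
E
```

```text
[0.8167 0.0651 0.1447]
 [0.7889 0.1277 0.1104]
 [0.8191 0.0696 0.1531]
 [0.8182 0.0818 0.146 ]]
```

Call:
carry_out(travel=[[0.78,0.97,0.4],[0.78,0.97,0.4],[0.78,0.97,0.4],[0.78,0.97,0.4],[0.78,0.97,0],[0.78,0.97,0],[0.78,0.97,0],[0.78,0.97,0],[0.78,0.97,0],[0.78,0.97,0]], angular=[[0,0,1],[0,0,1],[0,0,1],[0,0,1],[0,0,1],[0,0,1],[0,0,1],[0,0,1],[0,0,1],[0,0,1]], grip=[-1,-1,-1,-1,-1,-1,-1,-1,-1,-1])

```text
t: 3.63
tcp_pos: [0.4205, -0.3126, 0.2409]
tool_rot: [[0.305, 0.952, 0.0], [0.952, -0.305, -0.0], [-0.0, 0.0, -1.0]]
ft_force: [0.2, -0.6, 0.1]
opening: 0.0001
finger_force: 0.0
```

Call:
carry_out(travel=[[0.78,0.97,0],[0.78,0.97,0],[0.78,0.97,0],[0.78,0.97,0],[0.78,0.97,0],[0.78,0.97,0],[0.78,0.97,0],[0.78,0.97,0],[0.78,0.97,0],[0.78,0.97,0]], angular=[[0,0,1],[0,0,1],[0,0,1],[0,0,1],[0,0,1],[0,0,1],[0,0,1],[0,0,1],[0,0,0],[0,0,0]], grip=[-1,-1,-1,-1,-1,-1,-1,-1,-1,-1])

```text
t: 4.47
tcp_pos: [0.6155, -0.07, 0.2408]
tool_rot: [[-0.375, 0.927, 0.0], [0.927, 0.375, -0.0], [-0.0, 0.0, -1.0]]
ft_force: [-0.4, -1.5, -0.2]
opening: 0.0002
finger_force: 0.0
```

Call:
carry_out(travel=[[0.8,0.99,0],[0.8,0.99,0],[0.8,0.99,0],[0.8,0.99,0],[0.8,0.99,0],[0,0,-1],[0,0,-1],[0,0,-1],[0,0,-1],[0,0,-1]], angular=[[0,0,0],[0,0,0],[0,0,0],[0,0,0],[0,0,0],[0,0,0],[0,0,0],[0,0,0],[0,0,0],[0,0,0]], grip=[-1,-1,-1,-1,-1,-1,-1,-1,-1,-1])

```text
t: 5.3
tcp_pos: [0.7146, 0.0526, 0.1144]
tool_rot: [[-0.375, 0.927, -0.0], [0.927, 0.375, -0.0], [-0.0, -0.0, -1.0]]
ft_force: [0.5, 1.1, -0.1]
opening: -0.0002
finger_force: 0.0
```

Call:
carry_out(travel=[[0,0,-0.5],[0,0,-0.3],[0,0,-0.3],[0,0,-0.3],[0,0,-0.2],[0,0,-0.2],[0,0,-0.1],[0,0,-0.1],[0,0,0],[0,0,0]], angular=[[0,0,0],[0,0,0],[0,0,0],[0,0,0],[0,0,0],[0,0,0],[0,0,0],[0,0,0],[0,0,0],[0,0,0]], grip=[-1,-1,-1,-1,-1,-1,-1,-1,-1,-1])

```text
t: 6.13
tcp_pos: [0.7148, 0.0524, 0.066]
tool_rot: [[-0.374, 0.927, 0.0], [0.927, 0.374, 0.0], [-0.0, 0.0, -1.0]]
ft_force: [0.8, 0.3, 0.5]
opening: 0.0003
finger_force: 0.0
```

Run:
```python
from h import *
s=robot.read_state();print(s['tcp_pos'],s['ft_force'],s['joint_positions'])
```

```text
[0.7148 0.0524 0.066 ] [0.7575 0.3451 0.5415] [ 0.0732  0.6038  0.0855  1.0521 -0.      1.2602]
```

Run:
```python
from h import *
A=[]
for n,(y,x) in dict(scene=(190,310),side=(190,150)).items():
    f=optics.grab_frame(n);A.append(cv2.resize(f['color'][y:y+100,x:x+100],None,fx=4,fy=4,interpolation=cv2.INTER_CUBIC))
cv2.imwrite("pics/btn.png",np.hstack(A))
```

```text
(no output)
```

View pics/btn.png

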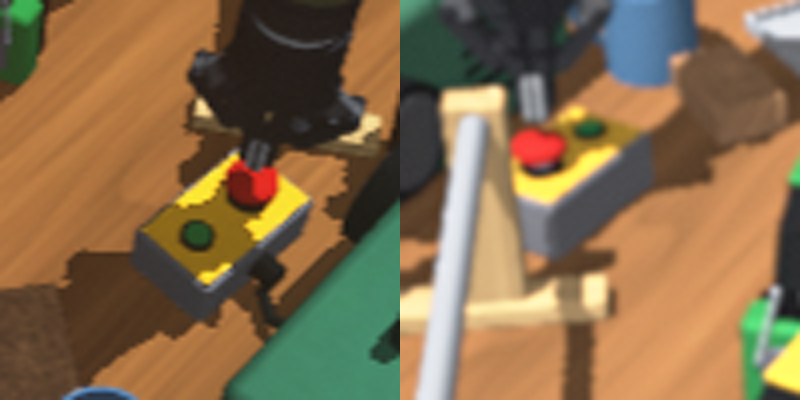

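The crop shows the shut fingertips right at or behind the red button: left panel (255,160), right panel (535,118). I'll project the TCP and the button to check the offset.

Run:
```python
from h import *
s=robot.read_state()
for n in("scene","side"):
    f=optics.grab_frame(n);M=np.linalg.inv(T(f));K=np.array(f['K']);print(n,T(f)[:3,3])
    for p in(s['tcp_pos'],[.7155,.0545,.079],[.7155,.0545,.071]):
        c=M[:3]@np.r_[p,1];print(p,(K@c/c[2])[:2])
    P=cloud(f);c=f['color'].astype(int);m=(c[...,2]>150)&(c[...,1]<80)&(c[...,0]<80)&(np.hypot(P[...,0]-.715,P[...,1]-.054)<.06)
    q=P[m];print(len(q),np.argwhere(m).mean(0),q.min(0),q.max(0),np.percentile(q[:,2],[50,80,95]))
    t=[(np.round(d['centre'],4),d['score']) for d in finder.tip_of('stop_top',f)];print(t)
```

```text
scene [ 1.0069 -0.6267  1.0976]
[0.715  0.0524 0.0661] [371.3271 235.5474]
[0.7155, 0.0545, 0.079] [372.5739 232.847 ]
[0.7155, 0.0545, 0.071] [372.1367 234.3365]
56 [234.6429 374.25  ] [0.6995 0.0406 0.0723] [0.737  0.069  0.0993] [0.0773 0.0787 0.08  ]
[(array([0.7151, 0.0527, 0.0809]), 0.54)]
side [-0.0781  1.1003  0.8556]
[0.715  0.0524 0.0661] [184.231  227.1081]
[0.7155, 0.0545, 0.079] [183.26   223.6906]
[0.7155, 0.0545, 0.071] [183.5272 226.0046]
95 [226.2105 184.1684] [0.6914 0.0368 0.0605] [0.7327 0.0743 0.0807] [0.0765 0.0789 0.0799]
[(array([0.717 , 0.0537, 0.0837]), 0.64)]
```

Call:
carry_out(travel=[[0,0,-0.1],[0,0,0],[0,0,-0.1],[0,0,0],[0,0,0],[0,0,0],[0,0,0],[0,0,0],[0,0,0],[0,0,0]], angular=[[0,0,0],[0,0,0],[0,0,0],[0,0,0],[0,0,0],[0,0,0],[0,0,0],[0,0,0],[0,0,0],[0,0,0]], grip=[-1,-1,-1,-1,-1,-1,-1,-1,-1,-1])

```text
t: 7.27
tcp_pos: [0.7147, 0.0524, 0.0608]
tool_rot: [[-0.374, 0.927, 0.0], [0.927, 0.374, -0.0], [-0.0, 0.0, -1.0]]
ft_force: [0.6, -0.2, 0.2]
opening: -0.0
finger_force: 0.0
```

Run:
```python
from h import *
s=robot.read_state();f=optics.grab_frame("wrist");cv2.imwrite("pics/w1.png",f['color'])
print(np.array(f['mount']),f['K'])
```

```text
[[-0.     -0.9596 -0.2815  0.0712]
 [ 1.      0.0001 -0.0004 -0.0015]
 [ 0.0004 -0.2815  0.9596 -0.1732]
 [ 0.      0.      0.      1.    ]] [[311.5159   0.     279.2559]
 [  0.     311.5159 209.6343]
 [  0.       0.       1.    ]]
```

View pics/w1.png

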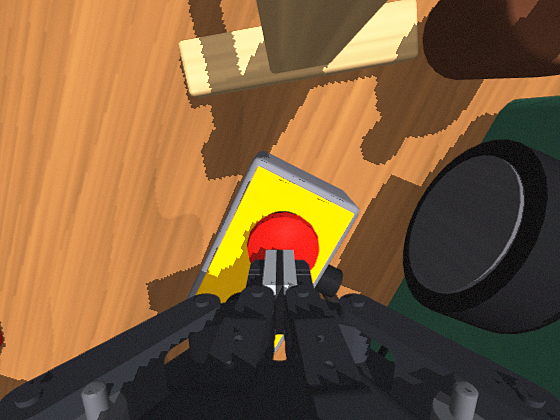

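The wrist view shows the finger ends at (280,250), over the lower part of the red button, which is centred near (284,240). I'll re-measure the button height.

Run:
```python
from h import *
s=robot.read_state();print(s['tcp_pos'],s['ft_force'])
for n in("scene","side","wrist"):
    f=optics.grab_frame(n);P=cloud(f,s);c=f['color'].astype(int)
    m=(c[...,2]>150)&(c[...,1]<90)&(c[...,0]<90)&(np.hypot(P[...,0]-.715,P[...,1]-.054)<.05)
    q=P[m];print(n,len(q),q.min(0),q.max(0),np.percentile(q[:,2],[20,50,80,95]))
    if n=='wrist': print("finger",P[262:290:6,270],P[262:290:6,290]); m=(c[...,2]>180)&(c[...,1]>150)&(c[...,0]<90);print("yellow z",np.nanpercentile(P[m][:,2],[20,50,80]))
```

```text
[0.7147 0.0524 0.0608] [-0.0678 -0.3533 -0.7489]
scene 38 [0.6996 0.0418 0.0727] [0.737  0.0676 0.1031] [0.0746 0.0772 0.0795 0.0837]
side 93 [0.6941 0.0382 0.0584] [0.7347 0.0774 0.0814] [0.0705 0.0752 0.0784 0.0803]
wrist 2406 [0.695  0.0295 0.0507] [0.7345 0.0738 0.1084] [0.0745 0.0764 0.0781 0.0789]
finger [[0.7054 0.0604 0.1098]
 [0.7055 0.0606 0.1158]
 [0.7056 0.0607 0.1212]
 [0.7059 0.0602 0.125 ]
 [0.7061 0.0602 0.1294]] [[0.7136 0.0635 0.1094]
 [0.7137 0.0629 0.1139]
 [0.7133 0.0634 0.1204]
 [0.7131 0.0634 0.1253]
 [0.7131 0.063  0.1292]]
yellow z [-0.0003  0.0005  0.0518]
```

Call:
carry_out(travel=[[0,0,-0.1],[0,0,-0.1],[0,0,-0.1],[0,0,-0.1],[0,0,0],[0,0,0],[0,0,0],[0,0,0],[0,0,0],[0,0,0]], angular=[[0,0,0],[0,0,0],[0,0,0],[0,0,0],[0,0,0],[0,0,0],[0,0,0],[0,0,0],[0,0,0],[0,0,0]], grip=[-1,-1,-1,-1,-1,-1,-1,-1,-1,-1])

```text
t: 8.3
tcp_pos: [0.7148, 0.0525, 0.0509]
tool_rot: [[-0.374, 0.927, 0.0], [0.927, 0.374, 0.0], [-0.0, 0.0, -1.0]]
ft_force: [0.2, -0.1, 0.3]
opening: -0.0001
finger_force: 0.0
```

Run:
```python
from h import *
s=robot.read_state();print(s['tcp_pos'],s['ft_force'])
for n in("side","wrist"):
    f=optics.grab_frame(n);P=cloud(f,s);c=f['color'].astype(int)
    m=(c[...,2]>150)&(c[...,1]<90)&(c[...,0]<90)&(np.hypot(P[...,0]-.715,P[...,1]-.054)<.05)
    q=P[m];print(n,len(q),np.percentile(q[:,2],[20,50,80,95]))
print(np.c_[np.arange(236,264,2),P[236:264:2,270],c[236:264:2,270]])
```

```text
[0.7148 0.0525 0.0509] [ 0.1887 -0.0946  0.273 ]
side 81 [0.0706 0.0743 0.0776 0.0788]
wrist 2273 [0.0743 0.076  0.0778 0.0788]
[[236.       0.7038   0.0628   0.0758  37.      41.     251.    ]
 [238.       0.7041   0.0621   0.0767  36.      42.     250.    ]
 [240.       0.7043   0.0616   0.078   27.      39.     250.    ]
 [242.       0.7046   0.061    0.0791  35.      38.     251.    ]
 [244.       0.7052   0.0594   0.0775  35.      47.     250.    ]
 [246.       0.7054   0.059    0.079   34.      40.     250.    ]
 [248.       0.7059   0.0576   0.0781  19.      26.     255.    ]
 [250.       0.7051   0.0605   0.0873 153.     147.     137.    ]
 [252.       0.7053   0.0599   0.0883 147.     138.     139.    ]
 [254.       0.7053   0.0604   0.0916 149.     141.     140.    ]
 [256.       0.7052   0.0607   0.0944 149.     142.     141.    ]
 [258.       0.7054   0.0602   0.0954 143.     140.     137.    ]
 [260.       0.7055   0.0603   0.0977 149.     140.     139.    ]
 [262.       0.7054   0.0607   0.1004 148.     143.     138.    ]]
```

Call:
carry_out(travel=[[0,0,-0.1],[0,0,-0.1],[0,0,-0.1],[0,0,-0.1],[0,0,0],[0,0,0],[0,0,0],[0,0,0],[0,0,0],[0,0,0]], angular=[[0,0,0],[0,0,0],[0,0,0],[0,0,0],[0,0,0],[0,0,0],[0,0,0],[0,0,0],[0,0,0],[0,0,0]], grip=[-1,-1,-1,-1,-1,-1,-1,-1,-1,-1])

```text
t: 9.23
tcp_pos: [0.7146, 0.0524, 0.0406]
tool_rot: [[-0.374, 0.927, -0.0], [0.927, 0.374, -0.0], [0.0, -0.0, -1.0]]
ft_force: [0.5, 0.8, 1.6]
opening: 0.0002
finger_force: 0.7
```

```bash
cat > b.py <<'E'
from h import *
s=robot.read_state();print(s['tcp_pos'],s['ft_force'])
f=optics.grab_frame("wrist");P=cloud(f,s);c=f['color'].astype(int)
m=(c[...,2]>150)&(c[...,1]<90)&(c[...,0]<90)&(np.hypot(P[...,0]-.715,P[...,1]-.054)<.05)
q=P[m];print(len(q),np.percentile(q[:,2],[20,50,80,95]))
m=(abs(c[:,270,2]-c[:,270,0])<15)&(c[:,270,2]>110);i=np.where(m)[0];i=i[i>220];print(i[0],P[i[0]+1,270])
E
python3 b.py
```

```text
[0.7146 0.0524 0.0406] [0.5423 0.7961 1.6459]
2196 [0.0663 0.068  0.0699 0.0708]
251 [0.7051 0.0601 0.0786]
```

Call:
carry_out(travel=[[0,0,-0.04],[0,0,-0.04],[0,0,0],[0,0,0],[0,0,0],[0,0,0],[0,0,0],[0,0,0],[0,0,0],[0,0,0]], angular=[[0,0,0],[0,0,0],[0,0,0],[0,0,0],[0,0,0],[0,0,0],[0,0,0],[0,0,0],[0,0,0],[0,0,0]], grip=[-1,-1,-1,-1,-1,-1,-1,-1,-1,-1])

```text
t: 10.12
tcp_pos: [0.7148, 0.0524, 0.0402]
tool_rot: [[-0.374, 0.927, 0.001], [0.927, 0.374, 0.0], [-0.0, 0.001, -1.0]]
ft_force: [-2.1, -0.7, 10.2]
opening: 0.0
finger_force: 4.9
```

```bash
python3 b.py
```

```text
[0.7148 0.0524 0.0402] [-2.0952 -0.6783 10.1746]
2201 [0.0662 0.0678 0.0696 0.0705]
250 [0.7054 0.0597 0.0761]
```

Call:
carry_out(travel=[[0,0,1],[0,0,1],[0,0,1],[0,0,1],[0,0,1],[0,0,1],[0,0,1],[-0.97,-0.55,0],[-0.97,-0.55,0],[-0.97,-0.55,0]], angular=[[0,0,0],[0,0,0],[0,0,0],[0,0,0],[0,0,0],[0,0,0],[0,0,0],[0,0,0],[0,0,0],[0,0,0]], grip=[-1,-1,-1,-1,-1,-1,0.4,0.4,0.4,0.4])

```text
t: 11.0
tcp_pos: [0.6409, 0.0109, 0.2134]
tool_rot: [[-0.375, 0.927, -0.001], [0.927, 0.375, -0.0], [0.0, -0.001, -1.0]]
ft_force: [-0.5, -0.8, -0.2]
opening: 0.0483
finger_force: 0.0
```

Call:
carry_out(travel=[[-0.97,-0.55,0],[-0.97,-0.55,0],[-0.97,-0.55,0],[-0.97,-0.55,0],[-0.97,-0.55,0],[-0.97,-0.55,0],[-0.97,-0.55,0],[0,0,0],[0,0,0],[0,0,0]], angular=[[0,0,0],[0,0,0],[0,0,0],[0,0,0],[0,0,0],[0,0,0],[0,0,0],[0,0,0],[0,0,0],[0,0,0]], grip=[0.4,0.4,0.4,0.4,0.4,0.4,0.4,0.4,0.4,0.4])

```text
t: 11.83
tcp_pos: [0.4724, -0.085, 0.2137]
tool_rot: [[-0.374, 0.927, 0.0], [0.927, 0.374, 0.0], [0.0, 0.0, -1.0]]
ft_force: [0.5, 0.5, -0.6]
opening: 0.0596
finger_force: 0.0
```

```bash
cat > ear.py <<'E'
import sys
from h import *
name=sys.argv[1];s=robot.read_state();print(s['tcp_pos'],s['opening'],s['joint_positions'])
f=optics.grab_frame("wrist");cv2.imwrite(f"pics/w_{name}_{int(s['t']*10)}.png",f['color'])
P=cloud(f,s);R=np.array(s['tool_rot'])
L=(P-s['tcp_pos'])@R
m=(P[...,2]>.14)&(P[...,2]<.175)&(L[...,2]>.02)&(np.hypot(P[...,0]-s['tcp_pos'][0],P[...,1]-s['tcp_pos'][1])<.1)
n,l,st,_=cv2.connectedComponentsWithStats(m.astype(np.uint8));i=1+np.argmax(st[1:,4]);t=P[l==i]
for lo in(.14,.153):
    q=t[t[:,2]>lo];print("z>",lo,len(q),cv2.minAreaRect(q[:,:2].astype(np.float32)*1000),np.percentile(q[:,2],[50,90,98]))
for g in("tip_of","look_for"):
  for nn in(f"ears_{name}_crown",f"ears_{name}"):
    print(g,nn,[(np.round(d['centre'],4).tolist(),round(d['score'],2)) for d in getattr(finder,g)(nn,f)[:2]])
np.savez("w.npz",P=P,c=f['color'])
E
python3 ear.py red
```

```text
[ 0.4724 -0.085   0.2137] 0.05962730300948575 [-0.1782  0.0822 -0.3026  1.1856  0.0003  1.009 ]
z> 0.14 5473 ((469.62750244140625, -85.3240966796875), (30.027475357055664, 123.72370147705078), 21.50682830810547) [0.1611 0.1634 0.164 ]
z> 0.153 3955 ((469.6233825683594, -85.31365203857422), (30.027475357055664, 89.72853088378906), 21.50682830810547) [0.1625 0.1636 0.1642]
tip_of ears_red_crown [([0.6767, -0.1505, 0.0027], 0.17)]
tip_of ears_red [([0.6758, -0.1534, 0.001], 0.3)]
look_for ears_red_crown [([0.4601, -0.067, 0.1486], 0.65)]
look_for ears_red [([0.4662, -0.0646, 0.1442], 0.87)]
```

Call:
carry_out(travel=[[-0.11,0,-0.8],[0,0,-0.8],[0,0,-0.8],[0,0,-0.8],[0,0,-0.7],[0,0,0],[0,0,0],[0,0,0],[0,0,0],[0,0,0]], angular=[[0,0,0],[0,0,0],[0,0,0],[0,0,0],[0,0,0],[0,0,0],[0,0,0],[0,0,0],[0,0,0],[0,0,0]], grip=[0.4,0.4,0.4,0.4,0.4,0.4,0.4,0.4,0.4,0.4])

```text
t: 12.92
tcp_pos: [0.4705, -0.0852, 0.1174]
tool_rot: [[-0.375, 0.927, 0.002], [0.927, 0.375, -0.0], [-0.001, 0.002, -1.0]]
ft_force: [-0.6, -0.2, -0.0]
opening: 0.06
finger_force: 0.0
```

```bash
cat > tip.py <<'E'
from h import *
s=robot.read_state();f=optics.grab_frame("wrist");P=cloud(f,s);L=(P-s['tcp_pos'])@np.array(s['tool_rot'])
c=f['color'].astype(int);o=s['opening']/2;print(s['tcp_pos'],s['opening'],s['ft_force'])
for sg in(-1,1):
    a=sg*L[...,1];m=(a>o-.002)&(a<o+.02)&(abs(L[...,0])<.016)&(L[...,2]>-.09)&(L[...,2]<.0)
    q=L[m];print("finger",sg,len(q),"tip toolz pct",np.percentile(q[:,2],[50,90,98,100]),"x",np.percentile(q[:,0],[2,98]))
cv2.imwrite("pics/tip.png",f['color'])
E
python3 tip.py
```

```text
[ 0.4705 -0.0852  0.1174] 0.06003502914252865 [-0.6363 -0.1621 -0.0167]
finger -1 4239 tip toolz pct [-0.0744 -0.0484 -0.0402 -0.0348] x [-0.009   0.0129]
finger 1 4594 tip toolz pct [-0.0789 -0.049  -0.0404 -0.0351] x [-0.0099  0.0128]
```

View pics/tip.png

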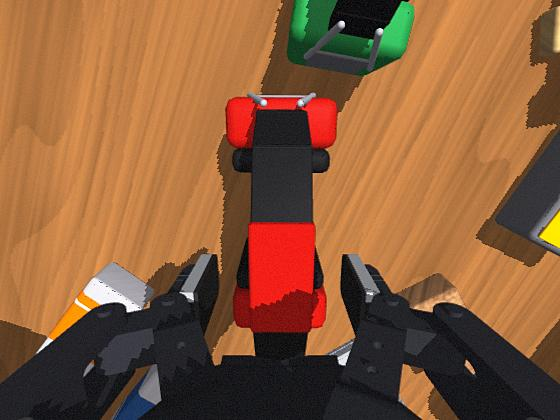

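Fingertips at (200,270) and (350,270) straddle the red crown pad, which spans rows 222–330. Next: close, lift, and carry to the rail.

Call:
carry_out(travel=[[0,0,0],[0,0,0],[0,0,0],[0,0,0],[0,0,0],[0,0,0],[0,0,0],[0,0,0.3],[0,0,0.3],[0,0,0]], angular=[[0,0,0],[0,0,0],[0,0,0],[0,0,0],[0,0,0],[0,0,0],[0,0,0],[0,0,0],[0,0,0],[0,0,0]], grip=[-0.5,-1,-1,-1,-1,-1,-1,-1,-1,-1], squeeze=45)

```text
t: 13.8
tcp_pos: [0.4696, -0.0852, 0.1323]
tool_rot: [[-0.374, 0.927, 0.001], [0.927, 0.374, -0.0], [-0.001, 0.0, -1.0]]
ft_force: [0.4, 0.6, -2.4]
opening: 0.0289
finger_force: 44.8
```

```bash
python3 tip.py
python3 - <<'E'
from m import *
E
python3 ear.py red | sed -n 2,3p
```

```text
[ 0.4696 -0.0852  0.1323] 0.028927083931477856 [ 0.415   0.6339 -2.4022]
finger -1 3638 tip toolz pct [-0.0687 -0.0459 -0.0402 -0.0342] x [-0.0112  0.0133]
finger 1 4016 tip toolz pct [-0.0769 -0.0487 -0.041  -0.035 ] x [-0.0104  0.013 ]
scene
red 1445 all c [ 0.4863 -0.0917] axis 105.08691907587055 crown 261 [ 0.4771 -0.09    0.159 ] 0.16463860381490736 ((474.31842041015625, -86.30854797363281), (31.170076370239258, 108.16824340820312), 19.810964584350586)
green 1231 all c [0.4624 0.1005] axis 99.18142617930668 crown 208 [0.454  0.1095 0.1591] 0.16531110161838788 ((451.3587951660156, 114.25192260742188), (30.98568344116211, 92.92391967773438), 12.56857681274414)
yellow 1036 all c [0.3679 0.2986] axis 83.24935929251204 crown 171 [0.365  0.2938 0.1592] 0.16543624621060066 ((363.0353088378906, 298.1679992675781), (33.276397705078125, 102.65069580078125), 0.842300534248352)
amber 653 z 0.03727895524841274 rect ((377.5837707519531, -292.0089416503906), (132.97256469726562, 125.9657974243164), 70.23728942871094) all ((377.7360534667969, -292.6529846191406), (139.94728088378906, 125.763092
[... 1806 characters left out ...]
((611.6283569335938, 284.1977233886719), (436.4535827636719, 350.94110107421875), 84.48711395263672)
tray ((591.1461181640625, -374.38763427734375), (296.5614013671875, 345.6706848144531), 7.362087726593018)
stop 95 [0.7098 0.059  0.0759] 0.08192916787484095 [0.6912 0.03  ] [0.7335 0.0775]Traceback (most recent call last):
  File "ear.py", line 8, in <module>
    n,l,st,_=cv2.connectedComponentsWithStats(m.astype(np.uint8));i=1+np.argmax(st[1:,4]);t=P[l==i]
                                                                      ~~~~~~~~~^^^^^^^^^^
    return _wrapfunc(a, 'argmax', axis=axis, out=out, **kwds)
    return bound(*args, **kwds)
ValueError: attempt to get argmax of an empty sequence
```

Call:
carry_out(travel=[[0,0,1],[0,0,1],[0,0,1],[0,0,1],[0,0,1],[0,0,1],[0,0,1],[0,0,1],[0.33,0.66,0],[0.33,0.66,0]], angular=[[0,0,0],[0,0,0],[0,0,0],[0,0,0],[0,0,0],[0,0,0],[0,0,0],[0,0,0],[0,0,0.99],[0,0,0.99]], grip=[-1,-1,-1,-1,-1,-1,-1,-1,-1,-1])

```text
t: 14.73
tcp_pos: [0.4867, -0.0524, 0.3328]
tool_rot: [[-0.53, 0.848, 0.003], [0.848, 0.53, -0.0], [-0.002, 0.002, -1.0]]
ft_force: [-0.4, 0.1, -1.7]
opening: 0.0288
finger_force: 45.4
```

Call:
carry_out(travel=[[0.33,0.66,0],[0.33,0.66,0],[0.33,0.66,0],[0.33,0.66,0],[0.33,0.66,0],[0.33,0.66,0],[0.33,0.66,0],[0.33,0.66,0],[0.33,0.66,0],[0.33,0.66,0]], angular=[[0,0,0.99],[0,0,0.99],[0,0,0.99],[0,0,0.99],[0,0,0.99],[0,0,0.99],[0,0,0.99],[0,0,0.99],[0,0,0.99],[0,0,0.99]], grip=[-1,-1,-1,-1,-1,-1,-1,-1,-1,-1])

```text
t: 15.57
tcp_pos: [0.5684, 0.1137, 0.3304]
tool_rot: [[-0.989, 0.145, -0.001], [0.145, 0.989, -0.0], [0.001, -0.001, -1.0]]
ft_force: [0.6, -0.8, -1.7]
opening: 0.0288
finger_force: 45.4
```

Call:
carry_out(travel=[[0.33,0.66,0],[0.33,0.66,0],[0.33,0.66,0],[0.33,0.66,0],[0.33,0.66,0],[0.33,0.66,0],[0.33,0.66,0],[0.26,0.62,0],[0,0,0],[0,0,0]], angular=[[0,0,0.99],[0,0,0.99],[0,0,0.99],[0,0,0.99],[0,0,0.99],[0,0,0.99],[0,0,0.99],[0,0,0.99],[0,0,0],[0,0,0]], grip=[-1,-1,-1,-1,-1,-1,-1,-1,-1,-1])

```text
t: 16.4
tcp_pos: [0.6324, 0.2444, 0.3297]
tool_rot: [[-0.857, -0.515, -0.002], [-0.515, 0.857, -0.001], [0.002, 0.0, -1.0]]
ft_force: [-0.2, -0.5, -2.6]
opening: 0.029
finger_force: 45.4
```

```bash
cat > held.py <<'E'
from h import *
# bar from wrist+scene, crown held
s=robot.read_state();R=np.array(s['tool_rot']);tc=np.array(s['tcp_pos']);print(tc,s['joint_positions'],np.degrees(np.arctan2(R[1,1],R[0,1])))
th=np.radians(121.15);u=np.array([np.cos(th),np.sin(th)]);n=np.array([-u[1],u[0]])*-1
for nm in("scene","side","wrist"):
    f=optics.grab_frame(nm);P=cloud(f,s);d=P[...,:2]-np.array([.5825,.33]);a=d@u;b=d@n
    m=(P[...,2]>.166)&(P[...,2]<.178)&(abs(a)<.175)&(abs(b)<.02)
    if m.sum()>20:
        A=np.c_[a[m],np.ones(m.sum())];k=np.linalg.lstsq(A,b[m],rcond=None)[0];print(nm,"bar",m.sum(),"slope",k[0],"off mean",b[m].mean(),"off@-100,0,100",k[1]-.1*k[0],k[1],k[1]+.1*k[0],np.percentile(P[m][:,2],[50,98]), "a",a[m].min(),a[m].max())
    up=(P[...,2]>.16)&(P[...,2]<.19)&(abs(b)<.03)&(abs(a)<.26)&(abs(b)>.0125)
    if up.sum(): x=a[up];print("  uprights inner",x[x<0].max() if (x<0).any() else None,x[x>0].min() if (x>0).any() else None)
print("tcp in bar frame along,across",(tc[:2]-[.5825,.33])@u,(tc[:2]-[.5825,.33])@n)
cv2.imwrite("pics/held.png",f['color'])
E
python3 held.py
```

```text
[0.6324 0.2444 0.3297] [ 0.3689  0.4753  0.4775  1.5754 -0.0003 -0.172 ] 120.99086060057651
scene bar 341 slope 0.002566227523077786 off mean 0.0019191138308664918 off@-100,0,100 0.0017515118056583192 0.0020081345579660978 0.0022647573102738765 [0.1699 0.1741] a -0.17461427390460552 0.12910899570729048
  uprights inner -0.1828327752841633 0.17892942908124965
side bar 678 slope -0.0020838054028781694 off mean -0.0037670959170141745 off@-100,0,100 -0.0035092226681345167 -0.0037176032084223335 -0.00392598374871015 [0.1708 0.1743] a -0.17477308642494854 0.1747112635968648
  uprights inner -0.017706425375594387 0.012747105058710842
wrist bar 3951 slope -0.0033376090233396037 off mean -0.003317484515183082 off@-100,0,100 -0.002904952925839442 -0.0032387138281734025 -0.003572474730507363 [0.1698 0.172 ] a -0.1749971530498409 0.17499718120203414
  uprights inner -0.1821228861371743 0.0033733071449047803
tcp in bar frame along,across -0.0990995638385429 -0.0015806318967456186
```

```bash
cat > bar.py <<'E'
from h import *
from scipy.optimize import least_squares
s=robot.read_state()
th=np.radians(121.15);u=np.array([np.cos(th),np.sin(th)]);n=np.array([u[1],-u[0]])
for nm in("scene","side","wrist"):
    f=optics.grab_frame(nm);P=cloud(f,s);d=P[...,:2]-np.array([.5825,.33]);a=d@u;b=d@n
    m=(P[...,2]>.153)&(P[...,2]<.18)&(abs(a)<.17)&(abs(b)<.016);A,B,Z=a[m],b[m],P[m][:,2]
    r=least_squares(lambda p:np.hypot(B-p[0]-p[1]*A,Z-p[2])-.01,[0,0,.162],loss='soft_l1',f_scale=.001).x
    print(nm,m.sum(),"off0",r[0],"slope",r[1],"z",r[2])
E
python3 bar.py
```

```text
scene 403 off0 0.002683923861355909 slope 0.0015596315747309771 z 0.16132081792150796
side 751 off0 -0.002733442633934567 slope -0.0019640003697913807 z 0.16202821217863775
wrist 4427 off0 -0.002929136089181542 slope -0.0016557794492890283 z 0.16146991028730484
```

View pics/held.png

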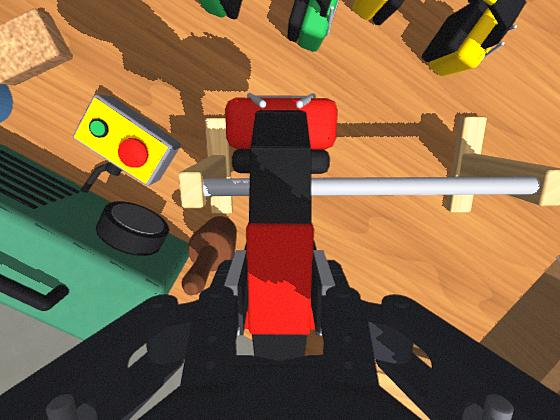

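Held view: red ears gripped squarely (282,280), bar running from (205,187) to (540,187), no tilt. Shift −1.2 mm across the bar and lower to just above it.

Call:
carry_out(travel=[[-0.04,-0.03,-0.8],[0,0,-0.8],[0,0,-0.8],[0,0,-0.8],[0,0,-0.8],[0,0,-0.8],[0,0,-0.8],[0,0,-0.7],[0,0,0],[0,0,0]], angular=[[0,0,0],[0,0,0],[0,0,0],[0,0,0],[0,0,0],[0,0,0],[0,0,0],[0,0,0],[0,0,0],[0,0,0]], grip=[-1,-1,-1,-1,-1,-1,-1,-1,-1,-1])

```text
t: 17.53
tcp_pos: [0.6308, 0.2424, 0.1732]
tool_rot: [[-0.858, -0.514, -0.002], [-0.514, 0.858, -0.001], [0.002, 0.0, -1.0]]
ft_force: [-0.8, 0.3, -0.9]
opening: 0.0285
finger_force: 45.3
```

```bash
python3 bar.py|tail -1; python3 held.py | sed -n '1p;$p'
```

```text
wrist 10141 off0 -0.004390991460231955 slope -0.0019749173158947427 z 0.15982229846926377
[0.6327 0.2433 0.1757] [ 0.3672  0.4701  0.1233  1.2213 -0.     -0.1733] 120.96861664692261
tcp in bar frame along,across -0.10013212345922672 -0.0018659805461554591
```

```bash
cat > st.py <<'E'
from h import *
s=robot.read_state();print(s['t'],s['tcp_pos'],s['ft_force'],s['torque'],s['opening'],s['joint_positions'])
E
python3 st.py;python3 bar.py; python3 st.py
```

```text
17.8333 [0.6325 0.2434 0.1752] [-0.7163  0.1788 -1.4641] [ 0.0029 -0.0467 -0.0596] 0.0286338615489789 [ 0.3674  0.4703  0.1227  1.2208 -0.     -0.1733]
scene 177 off0 0.003037131834333296 slope 0.0030323429494055034 z 0.16150612373101056
side 699 off0 -0.00276538280000793 slope -0.00181431781663762 z 0.16196051358920213
wrist 10136 off0 -0.0021956470002877483 slope -0.0018137616594673495 z 0.1625445536765344
17.9833 [0.632  0.2433 0.1743] [-0.2481 -0.2925 -2.062 ] [0.0152 0.0061 0.0012] 0.028861123922109603 [ 0.3675  0.471   0.1217  1.2206 -0.     -0.1734]
```

Call:
carry_out(travel=[[0,0,-0.2],[0,0,-0.2],[0,0,-0.2],[0,0,-0.2],[0,0,-0.2],[0,0,-0.1],[0,0,-0.1],[0,0,0],[0,0,0],[0,0,0]], angular=[[0,0,0],[0,0,0],[0,0,0],[0,0,0],[0,0,0],[0,0,0],[0,0,0],[0,0,0],[0,0,0],[0,0,0]], grip=[-1,-1,-1,-1,-1,-1,-1,-1,-1,-1])

```text
t: 18.82
tcp_pos: [0.6318, 0.2432, 0.1439]
tool_rot: [[-0.857, -0.515, 0.0], [-0.515, 0.857, 0.0], [-0.0, -0.0, -1.0]]
ft_force: [-0.9, 0.1, -1.8]
opening: 0.0291
finger_force: 45.4
```

```bash
python3 st.py;python3 bar.py; python3 st.py
```

```text
18.8167 [0.6318 0.2432 0.1439] [-0.9088  0.0607 -1.7828] [ 0.0506 -0.0113 -0.0238] 0.029146071379142616 [ 0.3674  0.4838  0.072   1.1588 -0.     -0.1734]
scene 111 off0 0.0024344269758325497 slope 0.0006479335903000475 z 0.16154071494357347
side 648 off0 -0.0025691492217340397 slope -0.0025590747290222373 z 0.16227655769890753
wrist 11669 off0 -0.0026111635554126006 slope -0.0021142859041032966 z 0.16187510641166952
18.9667 [0.6318 0.2432 0.1439] [ 0.4112  0.002  -2.5295] [-0.0015 -0.0525 -0.0344] 0.029033108650810546 [ 0.3675  0.4837  0.0719  1.1587  0.     -0.1734]
```

Call:
carry_out(travel=[[0,0,-0.04],[0,0,-0.04],[0,0,0],[0,0,0],[0,0,0],[0,0,0],[0,0,0],[0,0,0],[0,0,0],[0,0,0]], angular=[[0,0,0],[0,0,0],[0,0,0],[0,0,0],[0,0,0],[0,0,0],[0,0,0],[0,0,0],[0,0,0],[0,0,0]], grip=[-1,-1,-1,-1,-1,-1,-1,-1,-1,-1])

```text
t: 19.8
tcp_pos: [0.6323, 0.2434, 0.1421]
tool_rot: [[-0.857, -0.515, 0.001], [-0.515, 0.857, 0.001], [-0.001, -0.0, -1.0]]
ft_force: [3.2, 2.0, 2.2]
opening: 0.0289
finger_force: 45.8
```

Call:
carry_out(travel=[[0.02,0.01,0],[0,0,0],[0,0,0],[0,0,0],[0,0,0],[0,0,0],[0,0,0],[0,0,0.5],[0,0,0.8],[0,0,0.8]], angular=[[0,0,0],[0,0,0],[0,0,0],[0,0,0],[0,0,0],[0,0,0],[0,0,0],[0,0,0],[0,0,0],[0,0,0]], grip=[-0.3,-0.2,-0.1,0,0.1,0.2,0.2,0.2,0.2,0.2])

```text
t: 20.63
tcp_pos: [0.6314, 0.2431, 0.1939]
tool_rot: [[-0.857, -0.515, -0.002], [-0.515, 0.857, -0.001], [0.002, 0.0, -1.0]]
ft_force: [0.2, 0.5, 0.5]
opening: 0.0511
finger_force: 0.0
```

Call:
carry_out(travel=[[0,0,1],[0,0,0.5],[0,0,0],[0,0,0],[0,0,0],[0,0,0],[0,0,0],[0,0,0],[0,0,0],[0,0,0]], angular=[[0,0,0],[0,0,0],[0,0,0],[0,0,0],[0,0,0],[0,0,0],[0,0,0],[0,0,0],[0,0,0],[0,0,0]], grip=[0.2,0.2,0.2,0.2,0.2,0.2,0.2,0.2,0.2,0.2])

```text
t: 21.47
tcp_pos: [0.632, 0.2434, 0.2313]
tool_rot: [[-0.857, -0.515, -0.001], [-0.515, 0.857, -0.0], [0.001, 0.0, -1.0]]
ft_force: [0.2, 0.5, 0.5]
opening: 0.0511
finger_force: 0.0
```

```bash
cat > hung.py <<'E'
from h import *
s=robot.read_state();print(s['t'],s['tcp_pos'])
th=np.radians(121.15);u=np.array([np.cos(th),np.sin(th)]);n=np.array([u[1],-u[0]])
f=optics.grab_frame("wrist");P=cloud(f,s);L=(P-s['tcp_pos'])@np.array(s['tool_rot']);d=P[...,:2]-np.array([.5825,.33]);a=d@u;b=d@n
for s0 in(-.1,0,.1):
    m=(P[...,2]>.178)&(P[...,2]<.2)&(abs(a-s0)<.045)&(abs(b)<.04)&(L[...,2]>-.02)
    if m.sum()>200: A=np.c_[a[m]-s0,b[m],np.ones(m.sum())];print(s0,m.sum(),"a",a[m].mean(),"b",b[m].min(),b[m].max(),"z",np.percentile(P[m][:,2],[5,50,95]),"slopes",np.linalg.lstsq(A,P[m][:,2],rcond=None)[0])
for nm in("scene","side"):
  f=optics.grab_frame(nm)
  for c in("red","green","yellow"):
    t=[(np.round(x['centre'],3).tolist(),round(x['score'],2)) for x in finder.tip_of(f"ears_{c}",f)[:1]];q=[(np.round(x['centre'],3).tolist(),round(x['score'],2)) for x in finder.tip_of(f"ears_{c}_crown",f)[:1]];print(nm,c,t,q)
E
python3 hung.py
```

```text
21.4667 [0.632  0.2434 0.2313]
-0.1 3913 a -0.09972251051539831 b -0.03991010924040186 0.03999763690319433 z [0.1803 0.1876 0.1889] slopes [0.0018 0.0051 0.1864]
scene red [([0.637, 0.245, 0.025], 0.83)] [([0.632, 0.242, 0.171], 0.71)]
scene green [([0.446, 0.116, 0.002], 0.85)] [([0.447, 0.115, 0.143], 0.68)]
scene yellow [([0.362, 0.304, 0.001], 0.65)] [([0.357, 0.299, 0.148], 0.8)]
side red [([0.63, 0.246, 0.028], 0.74)] [([0.634, 0.243, 0.17], 0.65)]
side green [([0.452, 0.114, 0.001], 0.63)] [([0.446, 0.115, 0.147], 0.88)]
side yellow [([0.358, 0.299, 0.005], 0.57)] [([0.358, 0.3, 0.146], 0.89)]
```

Call:
carry_out(travel=[[-0.49,-0.34,0],[-0.49,-0.34,0],[-0.49,-0.34,0],[-0.49,-0.34,0],[-0.49,-0.34,0],[-0.49,-0.34,0],[-0.49,-0.34,0],[-0.49,-0.34,0],[-0.49,-0.34,0],[-0.49,-0.34,0]], angular=[[0,0,0.94],[0,0,0.94],[0,0,0.94],[0,0,0.94],[0,0,0.94],[0,0,0.94],[0,0,0.94],[0,0,0.94],[0,0,0.94],[0,0,0.94]], grip=[0.2,0.2,0.2,0.4,0.4,0.4,0.4,0.4,0.4,0.4])

```text
t: 23.05
tcp_pos: [0.509, 0.158, 0.2318]
tool_rot: [[-0.204, -0.979, 0.0], [-0.979, 0.204, 0.0], [-0.0, -0.0, -1.0]]
ft_force: [-0.3, -0.1, 0.1]
opening: 0.0599
finger_force: 0.0
```

Call:
carry_out(travel=[[-0.49,-0.34,0],[-0.49,-0.34,0],[-0.49,-0.34,0],[-0.49,-0.34,0],[-0.49,-0.34,-0.3],[0,0,-0.3],[0,0,0],[0,0,0],[0,0,0],[0,0,0]], angular=[[0,0,0.94],[0,0,0.94],[0,0,0.94],[0,0,0.94],[0,0,0.94],[0,0,0],[0,0,0],[0,0,0],[0,0,0],[0,0,0]], grip=[0.4,0.4,0.4,0.4,0.4,0.4,0.4,0.4,0.4,0.4])

```text
t: 23.88
tcp_pos: [0.4492, 0.1163, 0.2169]
tool_rot: [[0.199, -0.98, 0.0], [-0.98, -0.199, 0.0], [-0.0, -0.001, -1.0]]
ft_force: [-1.0, -0.1, 0.1]
opening: 0.0601
finger_force: 0.0
```

```bash
python3 ear.py green; python3 held.py|head -1
```

```text
[0.4492 0.1163 0.2169] 0.060138742575846275 [ 0.2533  0.0504 -0.3296  1.1902  0.0001 -1.5176]
z> 0.14 5380 ((447.08203125, 113.15333557128906), (29.56100082397461, 123.23082733154297), 12.488381385803223) [0.1605 0.1635 0.1641]
z> 0.153 3873 ((447.2864990234375, 112.23027801513672), (29.56100082397461, 92.97721099853516), 12.488381385803223) [0.1625 0.1636 0.1642]
tip_of ears_green_crown [([0.4454, 0.1135, 0.1473], 0.72)]
tip_of ears_green []
look_for ears_green_crown [([0.4535, 0.0936, 0.1474], 0.78)]
look_for ears_green [([0.4571, 0.0925, 0.1475], 0.78), ([0.3713, 0.2323, 0.0816], 0.46)]
[0.4486 0.1161 0.2167] [ 0.2531  0.0498 -0.3307  1.1902  0.     -1.5182] -168.51120309309232
```

Call:
carry_out(travel=[[-0.07,-0.12,0],[0,0,-0.8],[0,0,-0.8],[0,0,-0.8],[0,0,-0.8],[0,0,-0.8],[0,0,0],[0,0,0],[0,0,0],[0,0,0]], angular=[[0,0,0.2],[0,0,0],[0,0,0],[0,0,0],[0,0,0],[0,0,0],[0,0,0],[0,0,0],[0,0,0],[0,0,0]], grip=[0.4,0.4,0.4,0.4,0.4,0.4,0.4,0.4,0.4,0.4])

```text
t: 25.12
tcp_pos: [0.4478, 0.1131, 0.1181]
tool_rot: [[0.216, -0.976, 0.002], [-0.976, -0.216, 0.001], [-0.0, -0.002, -1.0]]
ft_force: [-0.5, 0.6, 0.7]
opening: 0.0598
finger_force: 0.0
```

Call:
carry_out(travel=[[0,0,0],[0,0,0],[0,0,0],[0,0,0],[0,0,0],[0,0,0],[0,0,0],[0,0,0],[0,0,0],[0,0,0]], angular=[[0,0,0],[0,0,0],[0,0,0],[0,0,0],[0,0,0],[0,0,0],[0,0,0],[0,0,0],[0,0,0],[0,0,0]], grip=[-0.5,-1,-1,-1,-1,-1,-1,-1,-1,-1], squeeze=45)

```text
t: 25.95
tcp_pos: [0.4478, 0.1132, 0.1177]
tool_rot: [[0.216, -0.976, 0.002], [-0.976, -0.216, 0.001], [-0.0, -0.002, -1.0]]
ft_force: [1.3, -0.2, 5.9]
opening: 0.0289
finger_force: 45.6
```

```bash
python3 tip.py
```

```text
[0.4478 0.1132 0.1177] 0.02885054786042233 [ 1.2824 -0.2089  5.8654]
finger -1 4019 tip toolz pct [-0.077  -0.049  -0.0406 -0.0339] x [-0.0094  0.0139]
finger 1 3643 tip toolz pct [-0.0686 -0.0451 -0.0402 -0.0353] x [-0.0109  0.0141]
```

Call:
carry_out(travel=[[0,0,1],[0,0,1],[0,0,1],[0,0,1],[0,0,1],[0,0,1],[0,0,1],[0,0,1],[0,0,1],[0.35,0.57,0]], angular=[[0,0,0],[0,0,0],[0,0,0],[0,0,0],[0,0,0],[0,0,0],[0,0,0],[0,0,0],[0,0,0],[0,0,-0.95]], grip=[-1,-1,-1,-1,-1,-1,-1,-1,-1,-1])

```text
t: 26.83
tcp_pos: [0.4558, 0.126, 0.3464]
tool_rot: [[0.132, -0.991, 0.005], [-0.991, -0.132, 0.0], [0.001, -0.005, -1.0]]
ft_force: [1.2, 1.0, -2.3]
opening: 0.0293
finger_force: 45.8
```

Call:
carry_out(travel=[[0.35,0.57,0],[0.35,0.57,0],[0.35,0.57,0],[0.35,0.57,0],[0.35,0.57,0],[0.35,0.57,0],[0.35,0.57,0],[0.35,0.57,0],[0.35,0.57,0],[0.35,0.57,0]], angular=[[0,0,-0.95],[0,0,-0.95],[0,0,-0.95],[0,0,-0.95],[0,0,-0.95],[0,0,-0.95],[0,0,-0.95],[0,0,-0.95],[0,0,-0.95],[0,0,-0.95]], grip=[-1,-1,-1,-1,-1,-1,-1,-1,-1,-1])

```text
t: 27.67
tcp_pos: [0.5427, 0.2701, 0.3406]
tool_rot: [[-0.643, -0.766, -0.002], [-0.766, 0.643, -0.001], [0.002, 0.001, -1.0]]
ft_force: [0.0, -0.2, -2.6]
opening: 0.0284
finger_force: 45.8
```

Call:
carry_out(travel=[[0.35,0.57,0],[0.35,0.57,0],[0.35,0.57,0],[0.4,0.62,0],[0,0,0],[0,0,0],[0,0,0],[0,0,0],[0,0,0],[0,0,0]], angular=[[0,0,-0.95],[0,0,-0.95],[0,0,-0.95],[0,0,-0.98],[0,0,0],[0,0,0],[0,0,0],[0,0,0],[0,0,0],[0,0,0]], grip=[-1,-1,-1,-1,-1,-1,-1,-1,-1,-1])

```text
t: 28.5
tcp_pos: [0.579, 0.3274, 0.3422]
tool_rot: [[-0.856, -0.516, 0.0], [-0.516, 0.856, 0.0], [-0.0, -0.0, -1.0]]
ft_force: [0.2, 0.7, -2.7]
opening: 0.0289
finger_force: 45.8
```

```bash
python3 held.py | sed -n '1p;$p'; python3 bar.py|tail -1; python3 hung.py | grep red
```

```text
[0.579  0.3274 0.3422] [ 0.5146  0.4471  0.4628  1.5862 -0.     -0.0278] 121.07771486750687
tcp in bar frame along,across -0.00042810051306121666 -0.004386826853271974
wrist 3631 off0 -0.0027975126109258367 slope -0.0018774522592918312 z 0.1620723007236969
scene red [([0.64, 0.245, 0.025], 0.65)] [([0.633, 0.241, 0.175], 0.94)]
side red [([0.63, 0.245, 0.029], 0.91)] [([0.635, 0.242, 0.169], 0.77)]
```

Call:
carry_out(travel=[[0.065,0.04,0],[0,0,-1],[0,0,-1],[0,0,-1],[0,0,-1],[0,0,-1],[0,0,-1],[0,0,-0.8],[0,0,0],[0,0,0]], angular=[[0,0,0],[0,0,0],[0,0,0],[0,0,0],[0,0,0],[0,0,0],[0,0,0],[0,0,0],[0,0,0],[0,0,0]], grip=[-1,-1,-1,-1,-1,-1,-1,-1,-1,-1])

```text
t: 30.38
tcp_pos: [0.58, 0.3284, 0.1708]
tool_rot: [[-0.856, -0.516, -0.002], [-0.516, 0.856, -0.001], [0.003, 0.0, -1.0]]
ft_force: [-1.0, 0.1, -1.2]
opening: 0.0288
finger_force: 45.8
```

Call:
carry_out(travel=[[0,0,-0.2],[0,0,-0.2],[0,0,-0.2],[0,0,-0.2],[0,0,-0.1],[0,0,0],[0,0,0],[0,0,0],[0,0,0],[0,0,0]], angular=[[0,0,0],[0,0,0],[0,0,0],[0,0,0],[0,0,0],[0,0,0],[0,0,0],[0,0,0],[0,0,0],[0,0,0]], grip=[-1,-1,-1,-1,-1,-1,-1,-1,-1,-1])

```text
t: 31.22
tcp_pos: [0.581, 0.329, 0.1495]
tool_rot: [[-0.856, -0.516, 0.0], [-0.516, 0.856, 0.0], [-0.001, -0.0, -1.0]]
ft_force: [0.8, -0.0, -2.6]
opening: 0.0285
finger_force: 45.8
```

```bash
python3 held.py | sed -n '1p;$p'; python3 bar.py|tail -1; python3 st.py
```

```text
[0.581  0.329  0.1495] [ 0.5153  0.4631  0.0529  1.1601  0.     -0.0274] 121.09029347531106
tcp in bar frame along,across -5.610060694267994e-05 -0.0018283183407308942
wrist 14508 off0 -0.0024533085308358787 slope -0.002141176809353966 z 0.1620980228164946
31.5167 [0.5808 0.3289 0.1492] [-0.2453 -0.6611 -2.5995] [0.0098 0.0075 0.0524] 0.02887325861621324 [ 0.5153  0.4633  0.0525  1.16    0.     -0.0273]
```

Within 0.6 mm of the bar line; lower to contact.

Call:
carry_out(travel=[[0,0,-0.1],[0,0,-0.06],[0,0,-0.06],[0,0,-0.04],[0,0,-0.02],[0,0,0],[0,0,0],[0,0,0],[0,0,0],[0,0,0]], angular=[[0,0,0],[0,0,0],[0,0,0],[0,0,0],[0,0,0],[0,0,0],[0,0,0],[0,0,0],[0,0,0],[0,0,0]], grip=[-1,-1,-1,-1,-1,-1,-1,-1,-1,-1])

```text
t: 32.35
tcp_pos: [0.5806, 0.3288, 0.1431]
tool_rot: [[-0.856, -0.516, 0.0], [-0.516, 0.856, 0.0], [-0.0, 0.0, -1.0]]
ft_force: [-3.1, -1.7, 4.8]
opening: 0.0287
finger_force: 46.7
```

Call:
carry_out(travel=[[-0.02,-0.01,0],[0,0,0],[0,0,0],[0,0,0],[0,0,0],[0,0,0],[0,0,0],[0,0,0.5],[0,0,0.8],[0,0,0.8]], angular=[[0,0,0],[0,0,0],[0,0,0],[0,0,0],[0,0,0],[0,0,0],[0,0,0],[0,0,0],[0,0,0],[0,0,0]], grip=[-0.3,-0.2,-0.1,0,0.1,0.2,0.2,0.2,0.2,0.2])

```text
t: 33.18
tcp_pos: [0.5796, 0.3283, 0.1944]
tool_rot: [[-0.856, -0.516, -0.002], [-0.516, 0.856, -0.001], [0.002, 0.0, -1.0]]
ft_force: [0.5, 0.8, 0.2]
opening: 0.0514
finger_force: 0.0
```

Call:
carry_out(travel=[[0,0,1],[0,0,0.5],[0,0,0],[0,0,0],[0,0,0],[0,0,0],[0,0,0],[0,0,0],[0,0,0],[0,0,0]], angular=[[0,0,0],[0,0,0],[0,0,0],[0,0,0],[0,0,0],[0,0,0],[0,0,0],[0,0,0],[0,0,0],[0,0,0]], grip=[0.2,0.2,0.2,0.2,0.2,0.2,0.2,0.2,0.2,0.2])

```text
t: 34.02
tcp_pos: [0.5801, 0.3286, 0.2318]
tool_rot: [[-0.856, -0.516, -0.0], [-0.516, 0.856, -0.0], [0.001, 0.0, -1.0]]
ft_force: [0.6, -0.3, 0.9]
opening: 0.0514
finger_force: 0.0
```

```bash
python3 hung.py
```

```text
34.0167 [0.5801 0.3286 0.2318]
-0.1 4178 a -0.09807742148597229 b -0.039992697084316194 0.0399960234759071 z [0.1798 0.1875 0.1889] slopes [-0.0458  0.0011  0.1862]
0 3850 a -0.00011792871228684303 b -0.03999987636329395 0.03942557391998445 z [0.1803 0.1876 0.1889] slopes [ 0.0004 -0.0087  0.1864]
scene red [([0.637, 0.248, 0.023], 0.56)] [([0.634, 0.24, 0.174], 0.58)]
scene green [([0.58, 0.33, 0.028], 0.57)] [([0.359, 0.302, -0.003], 0.72)]
scene yellow [([0.36, 0.301, -0.0], 0.85)] [([0.362, 0.299, 0.148], 0.87)]
side red [([0.421, -0.529, 0.002], 0.66)] []
side green [([0.583, 0.328, 0.024], 0.95)] [([0.579, 0.33, 0.174], 0.98)]
side yellow [([0.357, 0.3, 0.004], 0.74)] [([0.36, 0.305, 0.146], 0.77)]
```

Call:
carry_out(travel=[[-0.74,-0.09,0],[-0.74,-0.09,0],[-0.74,-0.09,0],[-0.74,-0.09,0],[-0.74,-0.09,0],[-0.74,-0.09,0],[-0.74,-0.09,0],[-0.74,-0.09,0],[-0.74,-0.09,0],[-0.74,-0.09,0]], angular=[[0,0,0.98],[0,0,0.98],[0,0,0.98],[0,0,0.98],[0,0,0.98],[0,0,0.98],[0,0,0.98],[0,0,0.98],[0,0,0.98],[0,0,0.98]], grip=[0.2,0.2,0.2,0.4,0.4,0.4,0.4,0.4,0.4,0.4])

```text
t: 35.6
tcp_pos: [0.3944, 0.306, 0.2323]
tool_rot: [[-0.168, -0.986, 0.0], [-0.986, 0.168, 0.0], [-0.0, -0.0, -1.0]]
ft_force: [0.1, 0.3, -0.3]
opening: 0.0597
finger_force: 0.0
```

Call:
carry_out(travel=[[-0.74,-0.09,0],[-0.7,-0.1,0],[0,0,-0.3],[0,0,-0.3],[0,0,0],[0,0,0],[0,0,0],[0,0,0],[0,0,0],[0,0,0]], angular=[[0,0,0.98],[0,0,0.98],[0,0,0],[0,0,0],[0,0,0],[0,0,0],[0,0,0],[0,0,0],[0,0,0],[0,0,0]], grip=[0.4,0.4,0.4,0.4,0.4,0.4,0.4,0.4,0.4,0.4])

```text
t: 36.43
tcp_pos: [0.3597, 0.3015, 0.2173]
tool_rot: [[-0.002, -1.0, 0.0], [-1.0, 0.002, 0.0], [-0.0, -0.0, -1.0]]
ft_force: [-0.0, 0.1, -0.4]
opening: 0.0595
finger_force: 0.0
```

```bash
python3 ear.py yellow; python3 held.py|head -1
```

```text
[0.3597 0.3015 0.2173] 0.05945742428570118 [ 0.6977  0.0607 -0.3179  1.192  -0.     -0.8707]
z> 0.14 5357 ((357.5584716796875, 298.4264221191406), (123.17243957519531, 29.62193489074707), 88.9677963256836) [0.1607 0.1635 0.164 ]
z> 0.153 3852 ((357.58587646484375, 299.9485778808594), (88.97944641113281, 29.62193489074707), 88.9677963256836) [0.1625 0.1636 0.1641]
tip_of ears_yellow_crown [([0.3568, 0.3033, 0.1468], 0.77)]
tip_of ears_yellow []
look_for ears_yellow_crown [([0.3607, 0.2743, 0.1488], 0.78)]
look_for ears_yellow [([0.355, 0.2759, 0.1479], 0.62)]
[0.3593 0.3014 0.2172] [ 0.698   0.0602 -0.3184  1.1921  0.     -0.8709] 179.88717348803627
```

Call:
carry_out(travel=[[-0.07,-0.08,0],[0,0,-0.8],[0,0,-0.8],[0,0,-0.8],[0,0,-0.8],[0,0,-0.8],[0,0,0],[0,0,0],[0,0,0],[0,0,0]], angular=[[0,0,-0.18],[0,0,0],[0,0,0],[0,0,0],[0,0,0],[0,0,0],[0,0,0],[0,0,0],[0,0,0],[0,0,0]], grip=[0.4,0.4,0.4,0.4,0.4,0.4,0.4,0.4,0.4,0.4])

```text
t: 37.67
tcp_pos: [0.3584, 0.3001, 0.1187]
tool_rot: [[-0.018, -1.0, 0.002], [-1.0, 0.018, 0.001], [-0.001, -0.002, -1.0]]
ft_force: [-0.1, 0.1, 0.0]
opening: 0.0599
finger_force: 0.0
```

Call:
carry_out(travel=[[0,0,0],[0,0,0],[0,0,0],[0,0,0],[0,0,0],[0,0,0],[0,0,0],[0,0,0],[0,0,0],[0,0,0]], angular=[[0,0,0],[0,0,0],[0,0,0],[0,0,0],[0,0,0],[0,0,0],[0,0,0],[0,0,0],[0,0,0],[0,0,0]], grip=[-0.5,-1,-1,-1,-1,-1,-1,-1,-1,-1], squeeze=45)

```text
t: 38.5
tcp_pos: [0.3585, 0.2999, 0.1182]
tool_rot: [[-0.018, -1.0, 0.002], [-1.0, 0.018, 0.001], [-0.001, -0.002, -1.0]]
ft_force: [0.3, -0.9, 5.2]
opening: 0.0288
finger_force: 45.4
```

Call:
carry_out(travel=[[0,0,1],[0,0,1],[0,0,1],[0,0,1],[0,0,1],[0,0,1],[0,0,1],[0,0,1],[0,0,1],[0,0,0]], angular=[[0,0,0],[0,0,0],[0,0,0],[0,0,0],[0,0,0],[0,0,0],[0,0,0],[0,0,0],[0,0,0],[0,0,0]], grip=[-1,-1,-1,-1,-1,-1,-1,-1,-1,-1])

```text
t: 39.33
tcp_pos: [0.3587, 0.3005, 0.3464]
tool_rot: [[-0.018, -1.0, 0.004], [-1.0, 0.018, 0.004], [-0.004, -0.004, -1.0]]
ft_force: [0.3, 0.2, -1.7]
opening: 0.0287
finger_force: 45.6
```

Call:
carry_out(travel=[[0.57,0.38,0],[0.57,0.38,0],[0.57,0.38,0],[0.57,0.38,0],[0.57,0.38,0],[0.57,0.38,0],[0.57,0.38,0],[0.57,0.38,0],[0.57,0.38,0],[0.57,0.38,0]], angular=[[0,0,-0.96],[0,0,-0.96],[0,0,-0.96],[0,0,-0.96],[0,0,-0.96],[0,0,-0.96],[0,0,-0.96],[0,0,-0.96],[0,0,-0.96],[0,0,-0.96]], grip=[-1,-1,-1,-1,-1,-1,-1,-1,-1,-1])

```text
t: 40.17
tcp_pos: [0.5002, 0.3945, 0.3404]
tool_rot: [[-0.758, -0.653, -0.002], [-0.653, 0.758, -0.002], [0.003, 0.0, -1.0]]
ft_force: [0.1, 0.9, -2.6]
opening: 0.0289
finger_force: 45.7
```

Call:
carry_out(travel=[[0.57,0.38,0],[0.57,0.42,0],[0,0,0],[0,0,0],[0,0,0],[0,0,0],[0,0,0],[0,0,0],[0,0,0],[0,0,0]], angular=[[0,0,-0.98],[0,0,-1],[0,0,0],[0,0,0],[0,0,0],[0,0,0],[0,0,0],[0,0,0],[0,0,0],[0,0,0]], grip=[-1,-1,-1,-1,-1,-1,-1,-1,-1,-1])

```text
t: 41.0
tcp_pos: [0.5284, 0.4143, 0.3427]
tool_rot: [[-0.856, -0.517, 0.0], [-0.517, 0.856, 0.0], [-0.001, 0.0, -1.0]]
ft_force: [-0.2, 0.7, -1.6]
opening: 0.0286
finger_force: 45.7
```

```bash
python3 held.py | sed -n '1p;$p'; python3 bar.py|tail -1
```

```text
[0.5284 0.4143 0.3427] [0.665  0.462  0.4866 1.5948 0.     0.1222] 121.10149116437066
tcp in bar frame along,across 0.10015934887336816 -0.0027178421477718007
wrist 3220 off0 -0.0027059747987414 slope -0.0017405374809215776 z 0.16212247000188504
```

Call:
carry_out(travel=[[0.02,0.01,-0.8],[0,0,-1],[0,0,-1],[0,0,-1],[0,0,-1],[0,0,-1],[0,0,-1],[0,0,0],[0,0,0],[0,0,0]], angular=[[0,0,0],[0,0,0],[0,0,0],[0,0,0],[0,0,0],[0,0,0],[0,0,0],[0,0,0],[0,0,0],[0,0,0]], grip=[-1,-1,-1,-1,-1,-1,-1,-1,-1,-1])

```text
t: 42.13
tcp_pos: [0.5297, 0.4151, 0.1738]
tool_rot: [[-0.856, -0.516, 0.001], [-0.516, 0.856, 0.001], [-0.002, 0.0, -1.0]]
ft_force: [0.5, 1.3, -1.1]
opening: 0.0288
finger_force: 45.7
```

Call:
carry_out(travel=[[0,0,-0.2],[0,0,-0.2],[0,0,-0.2],[0,0,-0.2],[0,0,-0.1],[0,0,0],[0,0,0],[0,0,0],[0,0,0],[0,0,0]], angular=[[0,0,0],[0,0,0],[0,0,0],[0,0,0],[0,0,0],[0,0,0],[0,0,0],[0,0,0],[0,0,0],[0,0,0]], grip=[-1,-1,-1,-1,-1,-1,-1,-1,-1,-1])

```text
t: 42.97
tcp_pos: [0.5292, 0.4148, 0.15]
tool_rot: [[-0.856, -0.516, 0.0], [-0.516, 0.856, 0.0], [-0.001, 0.0, -1.0]]
ft_force: [-0.0, -0.3, -1.9]
opening: 0.0287
finger_force: 45.7
```

```bash
python3 held.py | sed -n '1p;$p'; python3 bar.py|tail -1; python3 st.py
```

```text
[0.5292 0.4148 0.15  ] [0.6648 0.4719 0.0676 1.166  0.     0.1221] 121.09249716963188
tcp in bar frame along,across 0.10014122120805831 -0.0017539269521779314
wrist 9161 off0 -0.0024287290739792755 slope -0.0021356199737725713 z 0.16216236779372412
43.2667 [0.529  0.4147 0.1497] [-0.955   0.2954 -1.2055] [ 0.0204 -0.0311  0.061 ] 0.029088295218480057 [ 0.6648  0.4721  0.0673  1.1659 -0.      0.1221]
```

Call:
carry_out(travel=[[0,0,-0.1],[0,0,-0.06],[0,0,-0.06],[0,0,-0.04],[0,0,-0.02],[0,0,0],[0,0,0],[0,0,0],[0,0,0],[0,0,0]], angular=[[0,0,0],[0,0,0],[0,0,0],[0,0,0],[0,0,0],[0,0,0],[0,0,0],[0,0,0],[0,0,0],[0,0,0]], grip=[-1,-1,-1,-1,-1,-1,-1,-1,-1,-1])

```text
t: 44.1
tcp_pos: [0.5289, 0.4146, 0.1431]
tool_rot: [[-0.856, -0.516, -0.0], [-0.516, 0.856, 0.0], [0.0, 0.0, -1.0]]
ft_force: [-4.6, -2.6, 5.6]
opening: 0.0288
finger_force: 46.6
```

Call:
carry_out(travel=[[-0.02,-0.01,0],[0,0,0],[0,0,0],[0,0,0],[0,0,0],[0,0,0],[0,0,0],[0,0,0.5],[0,0,0.8],[0,0,0.8]], angular=[[0,0,0],[0,0,0],[0,0,0],[0,0,0],[0,0,0],[0,0,0],[0,0,0],[0,0,0],[0,0,0],[0,0,0]], grip=[-0.3,-0.2,-0.1,0,0.1,0.2,0.2,0.2,0.2,0.2])

```text
t: 44.93
tcp_pos: [0.528, 0.414, 0.195]
tool_rot: [[-0.856, -0.516, -0.001], [-0.516, 0.856, -0.001], [0.002, -0.0, -1.0]]
ft_force: [0.5, 0.2, -0.5]
opening: 0.0518
finger_force: 0.0
```

Call:
carry_out(travel=[[0,0,1],[0,0,0.5],[0,0,0],[0,0,0],[0,0,0],[0,0,0],[0,0,0],[0,0,0],[0,0,0],[0,0,0]], angular=[[0,0,0],[0,0,0],[0,0,0],[0,0,0],[0,0,0],[0,0,0],[0,0,0],[0,0,0],[0,0,0],[0,0,0]], grip=[0.2,0.2,0.2,0.2,0.2,0.2,0.2,0.2,0.2,0.2])

```text
t: 45.77
tcp_pos: [0.5284, 0.4143, 0.2323]
tool_rot: [[-0.856, -0.516, -0.0], [-0.516, 0.856, -0.0], [0.001, -0.0, -1.0]]
ft_force: [-0.6, -0.3, -0.1]
opening: 0.0511
finger_force: 0.0
```

```bash
python3 hung.py; cp pics/held.png pics/h3.png
```

```text
45.7667 [0.5284 0.4143 0.2323]
-0.1 3633 a -0.09347975320973342 b -0.03999717668950969 0.03999688374999132 z [0.1792 0.1872 0.1889] slopes [-0.095  -0.0134  0.1861]
0 4120 a 0.0015626336922566304 b -0.039997718352145606 0.03968293242541736 z [0.1799 0.1875 0.1889] slopes [-0.0496 -0.0086  0.1862]
0.1 3829 a 0.1002173864865064 b -0.03999527315902013 0.03977222198253796 z [0.1805 0.1877 0.189 ] slopes [-0.003  -0.0106  0.1864]
scene red [([0.639, 0.245, 0.027], 0.63)] []
scene green [([0.58, 0.33, 0.025], 0.61)] [([0.58, 0.329, 0.173], 0.67)]
scene yellow [([0.531, 0.415, 0.022], 0.94)] [([0.526, 0.415, 0.17], 0.95)]
side red [] [([0.636, 0.243, 0.171], 0.69)]
side green [] [([0.578, 0.326, 0.171], 0.6)]
side yellow [([0.772, -0.196, 0.002], 0.63)] [([0.532, 0.418, 0.174], 0.73)]
```

Call:
carry_out(travel=[[-0.12,-0.98,0],[-0.12,-0.98,0],[-0.12,-0.98,0],[-0.12,-0.98,0],[-0.12,-0.98,0],[-0.12,-0.98,0],[-0.12,-0.98,0],[-0.12,-0.98,0],[-0.12,-0.98,0],[-0.12,-0.98,0]], angular=[[0,0,0.28],[0,0,0.28],[0,0,0.28],[0,0,0.28],[0,0,0.28],[0,0,0.28],[0,0,0.28],[0,0,0.28],[0,0,0.28],[0,0,0.28]], grip=[0.2,0.2,0.2,0.2,0.4,0.4,0.4,0.4,0.4,0.4])

```text
t: 47.35
tcp_pos: [0.4983, 0.1683, 0.2329]
tool_rot: [[-0.705, -0.709, 0.0], [-0.709, 0.705, 0.0], [-0.0, -0.0, -1.0]]
ft_force: [-0.1, 0.8, -0.9]
opening: 0.0599
finger_force: 0.0
```

Call:
carry_out(travel=[[-0.12,-0.98,0],[-0.12,-0.98,0],[-0.12,-0.98,0],[-0.12,-0.98,0],[-0.12,-0.98,0],[-0.12,-0.98,0],[-0.12,-0.98,0],[-0.12,-0.98,0],[-0.12,-0.98,0],[-0.12,-0.98,0]], angular=[[0,0,0.28],[0,0,0.28],[0,0,0.28],[0,0,0.28],[0,0,0.28],[0,0,0.28],[0,0,0.28],[0,0,0.28],[0,0,0.28],[0,0,0.28]], grip=[0.4,0.4,0.4,0.4,1,1,1,1,1,1])

```text
t: 48.18
tcp_pos: [0.4683, -0.0768, 0.233]
tool_rot: [[-0.513, -0.859, 0.001], [-0.859, 0.513, -0.0], [-0.0, -0.001, -1.0]]
ft_force: [0.8, -0.8, -0.2]
opening: 0.0857
finger_force: 0.0
```

Call:
carry_out(travel=[[-0.12,-0.98,-0.2],[-0.12,-0.98,-0.2],[-0.12,-0.98,-0.2],[-0.12,-0.98,-0.2],[-0.12,-0.98,-0.2],[-0.12,-0.98,-0.2],[-0.12,-0.98,-0.2],[-0.12,-0.98,-0.2],[-0.12,-0.98,-0.2],[-0.12,-0.98,-0.2]], angular=[[0,0,0.28],[0,0,0.28],[0,0,0.28],[0,0,0.28],[0,0,0.28],[0,0,0.28],[0,0,0.28],[0,0,0.28],[0,0,0.28],[0,0,0.28]], grip=[1,1,1,1,1,1,1,1,1,1])

```text
t: 49.02
tcp_pos: [0.4383, -0.3219, 0.1826]
tool_rot: [[-0.29, -0.957, 0.0], [-0.957, 0.29, -0.0], [0.0, -0.0, -1.0]]
ft_force: [0.4, 0.9, 0.2]
opening: 0.0858
finger_force: 0.0
```

```bash
cat > tin.py <<'E'
import sys
from h import *
name=sys.argv[1];x0,y0=map(float,sys.argv[2:4])
s=robot.read_state();R=np.array(s['tool_rot']);print(s['tcp_pos'],s['opening'],"tool y deg",np.degrees(np.arctan2(R[1,1],R[0,1])))
f=optics.grab_frame("wrist");cv2.imwrite(f"pics/tin_{name}.png",f['color']);P=cloud(f,s)
m=(P[...,2]>.03)&(P[...,2]<.05)&(np.hypot(P[...,0]-x0,P[...,1]-y0)<.09)
n,l,st,_=cv2.connectedComponentsWithStats(m.astype(np.uint8));t=P[l==1+np.argmax(st[1:,4])]
t=t[t[:,2]>np.median(t[:,2])-.003]
print(len(t),np.median(t[:,2]),cv2.minAreaRect(t[:,:2].astype(np.float32)*1000))
print([(np.round(d['centre'],4).tolist(),round(d['score'],2)) for d in finder.tip_of(f"tin_{name}",f)[:3]])
E
python3 tin.py blue .4275 -.353
```

```text
[ 0.4383 -0.3219  0.1826] 0.08575618656139684 tool y deg 163.15126238078523
6093 0.038056078481272626 ((428.0090026855469, -354.51776123046875), (120.50434112548828, 53.8971061706543), 74.46016693115234)
[([0.429, -0.3542, 0.0127], 0.91)]
```

Call:
carry_out(travel=[[-0.09,-0.15,-0.9],[0,0,-0.9],[0,0,-0.9],[0,0,-0.9],[0,0,-0.9],[0,0,-0.9],[0,0,-0.9],[0,0,-0.5],[0,0,0],[0,0,0]], angular=[[0,0,0.26],[0,0,0],[0,0,0],[0,0,0],[0,0,0],[0,0,0],[0,0,0],[0,0,0],[0,0,0],[0,0,0]], grip=[1,1,1,1,1,1,1,1,1,1])

```text
t: 49.95
tcp_pos: [0.436, -0.3234, 0.0126]
tool_rot: [[-0.269, -0.963, -0.001], [-0.963, 0.269, 0.001], [-0.001, 0.001, -1.0]]
ft_force: [1.1, 0.3, -0.4]
opening: 0.0853
finger_force: 0.0
```

Call:
carry_out(travel=[[0,0,-0.5],[0,0,-0.5],[0,0,-0.4],[0,0,-0.2],[0,0,0],[0,0,0],[0,0,0],[0,0,0],[0,0,0],[0,0,0]], angular=[[0,0,0],[0,0,0],[0,0,0],[0,0,0],[0,0,0],[0,0,0],[0,0,0],[0,0,0],[0,0,0],[0,0,0]], grip=[1,1,1,1,1,1,1,1,1,1])

```text
t: 50.78
tcp_pos: [0.4366, -0.3246, -0.0269]
tool_rot: [[-0.269, -0.963, 0.001], [-0.963, 0.269, -0.0], [0.0, -0.001, -1.0]]
ft_force: [0.2, -0.1, 0.1]
opening: 0.0853
finger_force: 0.0
```

```bash
python3 tip.py; python3 st.py
```

```text
[ 0.4366 -0.3246 -0.0269] 0.08525174931643992 [ 0.2405 -0.1239  0.0943]
finger -1 4885 tip toolz pct [-0.0604 -0.0265 -0.0259 -0.0251] x [-0.0112  0.015 ]
finger 1 4936 tip toolz pct [-0.0594 -0.0266 -0.026  -0.0249] x [-0.0125  0.015 ]
50.8333 [ 0.4365 -0.3245 -0.027 ] [-0.4189  0.002   0.2372] [ 0.0564 -0.0299  0.0359] 0.08541540215372696 [-0.6393  0.4085 -0.4813  0.6804  0.     -1.9376]
```

View pics/tip.png

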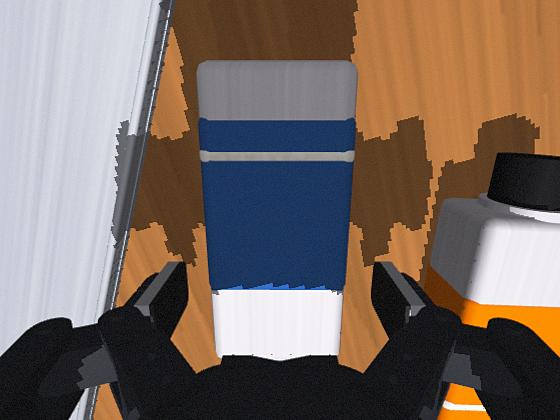

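Wrist view: the blue tin lies between the open fingers (175,280) and (385,280), with its cap side below. The amber tin on the right is clear. Before I choose which way to flip it, I'll check whether a camera housing sticks out.

Run:
```python
from h import *
s=robot.read_state();A=[];tc=np.array(s['tcp_pos']);R=np.array(s['tool_rot'])
for n in("scene","side"):
    f=optics.grab_frame(n);M=np.linalg.inv(T(f));K=np.array(f['K'])
    def px(p):
        c=M[:3]@np.r_[p,1];return (K@c/c[2])[:2]
    cam=tc+R@[.0712,-.0015,-.173];g=px(tc+R@[0,0,-.12]);print(n,g,px(cam))
    x,y=np.clip(int(g[0])-60,0,440),np.clip(int(g[1])-70,0,280);im=cv2.resize(f['color'][y:y+140,x:x+120],None,fx=3,fy=3,interpolation=cv2.INTER_CUBIC)
    c=px(cam);cv2.circle(im,(int((c[0]-x)*3),int((c[1]-y)*3)),4,(255,0,255),-1);A.append(im)
cv2.imwrite("pics/grip.png",np.hstack(A))
```

```text
scene [215.7112 253.8629] [189.3829 255.5809]
side [317.7461 183.8515] [330.4348 162.3611]
```

View pics/grip.png

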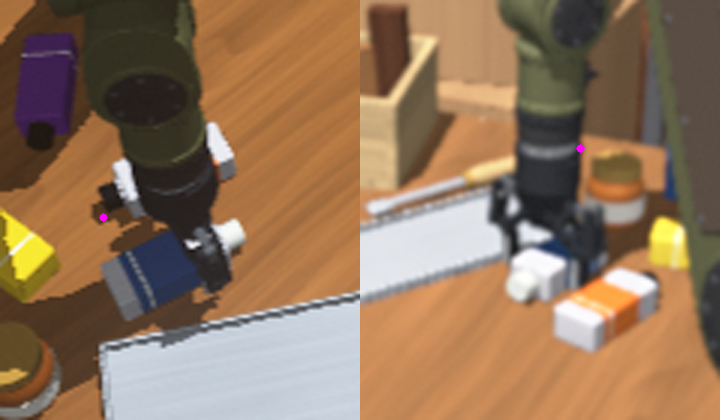

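No housing protrudes at the camera point, so pitching the tool with the camera side down is fine. Grip, lift, and turn.

Call:
carry_out(travel=[[0,0,0],[0,0,0],[0,0,0],[0,0,0],[0,0,0],[0,0,0],[0,0,0],[0,0,0],[0,0,0],[0,0,0]], angular=[[0,0,0],[0,0,0],[0,0,0],[0,0,0],[0,0,0],[0,0,0],[0,0,0],[0,0,0],[0,0,0],[0,0,0]], grip=[0,-1,-1,-1,-1,-1,-1,-1,-1,-1], squeeze=70)

```text
t: 51.77
tcp_pos: [0.4367, -0.3246, -0.027]
tool_rot: [[-0.269, -0.963, 0.001], [-0.963, 0.269, -0.0], [0.0, -0.001, -1.0]]
ft_force: [-0.5, 1.1, 5.2]
opening: 0.0532
finger_force: 74.3
```

Call:
carry_out(travel=[[0,0,0.3],[0,0,0.7],[0,0,1],[0,0,1],[0,0,1],[0,0,1],[0,0,1],[0,0,1],[0,0,1],[0,0,1]], angular=[[0,0,0],[0,0,0],[0,0,0],[0,0,0],[0,0,0],[0,0,0],[0,0,0],[0,0,0],[0,0,0],[0,0,0]], grip=[-1,-1,-1,-1,-1,-1,-1,-1,-1,-1])

```text
t: 52.6
tcp_pos: [0.4353, -0.3237, 0.1985]
tool_rot: [[-0.269, -0.963, -0.002], [-0.963, 0.269, 0.001], [-0.001, 0.002, -1.0]]
ft_force: [-0.1, -0.3, -2.7]
opening: 0.0534
finger_force: 73.8
```

Call:
carry_out(travel=[[0.28,0.07,0],[0.28,0.07,0],[0.28,0.07,0],[0.28,0.07,0],[0.28,0.07,0],[0.28,0.07,0],[0.28,0.07,0],[0.28,0.07,0],[0.28,0.07,0],[0.28,0.07,0]], angular=[[0,0,-0.96],[0,0,-0.96],[0,0,-0.96],[0,0,-0.96],[0,0,-0.96],[0,0,-0.96],[0,0,-0.96],[0,0,-0.96],[0,0,-0.96],[0,0,-0.96]], grip=[-1,-1,-1,-1,-1,-1,-1,-1,-1,-1])

```text
t: 53.43
tcp_pos: [0.5057, -0.3063, 0.1971]
tool_rot: [[-0.898, -0.441, -0.002], [-0.441, 0.898, 0.001], [0.001, 0.002, -1.0]]
ft_force: [0.3, -0.0, -2.4]
opening: 0.053
finger_force: 74.1
```

Call:
carry_out(travel=[[0.28,0.07,0],[0.28,0.07,0],[0.28,0.07,0],[0.28,0.07,0],[0.28,0.07,0],[0.28,0.07,0],[0.28,0.07,0],[0.28,0.07,0],[0.28,0.07,0],[0.28,0.07,0]], angular=[[0,0,-0.96],[0,0,-0.96],[0,0,-0.96],[0,0,-0.96],[0,0,-0.96],[0,0,-0.96],[0,0,-0.96],[0,0,-0.96],[0,0,-0.96],[0,0,-0.96]], grip=[-1,-1,-1,-1,-1,-1,-1,-1,-1,-1])

```text
t: 54.27
tcp_pos: [0.5757, -0.2889, 0.197]
tool_rot: [[-0.928, 0.372, -0.002], [0.372, 0.928, 0.001], [0.002, -0.0, -1.0]]
ft_force: [0.2, -0.4, -3.0]
opening: 0.0533
finger_force: 74.1
```

```bash
python3 st.py
python3 - <<'E'
from h import *
R=np.array(robot.read_state()['tool_rot']);print(R,np.degrees(np.arctan2(R[1,1],R[0,1])))
E
```

```text
54.2667 [ 0.5757 -0.2889  0.197 ] [ 0.218  -0.4302 -2.9789] [-0.0172 -0.0816 -0.0459] 0.05325450268923142 [-0.465   0.4015  0.069   1.2404 -0.0002 -0.0836]
[[-0.9281  0.3722 -0.002 ]
 [ 0.3722  0.9281  0.0008]
 [ 0.0022 -0.     -1.    ]] 68.14619973229114
```

Call:
carry_out(travel=[[0.24,0,0],[0,0,0],[0,0,0],[0,0,0],[0,0,0],[0,0,0],[0,0,0],[0,0,0],[0,0,0],[0,0,0]], angular=[[0,0,-0.9],[-0.445,-0.896,0],[-0.445,-0.896,0],[-0.445,-0.896,0],[-0.445,-0.896,0],[-0.445,-0.896,0],[-0.445,-0.896,0],[-0.445,-0.896,0],[-0.445,-0.896,0],[-0.445,-0.896,0]], grip=[-1,-1,-1,-1,-1,-1,-1,-1,-1,-1])

```text
t: 55.1
tcp_pos: [0.5808, -0.2888, 0.1974]
tool_rot: [[-0.634, 0.442, 0.635], [0.309, 0.897, -0.316], [-0.709, -0.004, -0.705]]
ft_force: [1.4, -0.8, -3.7]
opening: 0.053
finger_force: 73.9
```

```bash
python3 st.py
```

```text
55.1 [ 0.5808 -0.2888  0.1974] [ 1.3653 -0.7852 -3.676 ] [0.5046 0.9214 0.0254] 0.05296736089516053 [-0.4614 -0.1346 -0.9101  0.0069  0.     -0.0055]
```

```bash
cat > kin.py <<'E'
import numpy as np
from scipy.optimize import least_squares,fsolve
D=np.array([[.7167,.0660,.6038,.0855,1.0521],[.4800,.2137,.0822,-.3026,1.1856],[.678,.3297,.4753,.4775,1.5754],[.544,-.027,.4085,-.4813,.6804],[.6442,.197,.4015,.069,1.2404],[.6486,.1974,-.1346,-.9101,.0069],[.6684,.3422,.4471,.4628,1.5862]])
def fk(p,q):
    a,h,L1,L2,c,Lt=p;q2,q3,q4=q.T;f=q2-q3+c;t=q2-q3+q4
    return np.c_[a+L1*np.sin(q2)+L2*np.cos(f)+Lt*np.cos(t),h+L1*np.cos(q2)-L2*np.sin(f)-Lt*np.sin(t)]
r=least_squares(lambda p:(fk(p,D[:,2:])-D[:,:2]).ravel(),[0,.3,.4,.4,.1,.3]);P=r.x
if __name__=="__main__":
    print(P,abs(r.fun).max())
    for pitch in(0,5,10):
      for rr in(.74,.76,.78,.8,.85,.9):
        for z in(.094,.12,.2):
            th=np.radians(pitch)
            s=[fsolve(lambda q:(fk(P,np.array([[q[0],q[1],th-q[0]+q[1]]]))-[rr,z])[0],g,full_output=True) for g in([.3,-.7],[.8,-.3])]
            s=[x[0] for x in s if x[2]==1]
            if s: q=s[0];print(pitch,rr,z,q,th-q[0]+q[1])
E
python3 kin.py
```

```text
[ 3.27291853e-04  2.85598284e-01  5.21854501e-01  4.47689138e-01
 -1.66321254e-01  4.95004988e-01] 0.0020077399629641057
0 0.74 0.094 [ 1.21054967 -1.1021535 ] -2.3127031668492943
0 0.74 0.12 [ 1.13748678 -1.13646825] -2.273955030054245
0 0.74 0.2 [ 0.87655509 -1.21743459] -2.093989674076663
0 0.76 0.094 [ 1.17803836 -1.06626498] -2.2443033414255797
0 0.76 0.12 [ 1.10571145 -1.09891476] -2.2046262111815853
0 0.76 0.2 [ 0.85286724 -1.17508855] -2.0279557917272784
0 0.78 0.094 [ 1.15048391 -1.02929399] -2.1797778971719746
0 0.78 0.12 [ 1.07927889 -1.0604352 ] -2.1397140988734353
0 0.78 0.2 [ 0.83494483 -1.13239945] -1.9673442825868865
0 0.8 0.094 [ 1.12738079 -0.99132956] -2.118710356588175
0 0.8 0.12 [ 1.05755663 -1.02110535] -2.078661988153508
0 0.8 0.2 [ 0.82181666 -1.089357  ] -1.9111736656062417
0 0.85 0.094 [ 1.08623886 -0.89247639] -1.9787152433920432
0 0.85 0.12 [ 1.02044141 -0.91938246] -1.9398238720452832
0 0.85 0.2 [ 0.80535946 -0.98009392] -1.7854533851592325
0 0.9 0.094 [ 1.06444246 -0.78842377] -1.85286623125215
0 0.9 0.12 [ 1.00286519 -0.81310249] -1.8159676759113708
0 0
[... 1438 characters left out ...]
10 0.78 0.094 [ 0.89311396 -1.10229153] -1.8208725647747297
10 0.78 0.12 [ 0.81021452 -1.11988747] -1.7555690705924707
10 0.78 0.2 [ 0.54064717 -1.14374388] -1.5098581202812298
10 0.8 0.094 [ 0.87879481 -1.05987846] -1.7641403493261227
10 0.8 0.12 [ 0.79959601 -1.07650361] -1.7015666920230414
10 0.8 0.2 [ 0.54546763 -1.09895192] -1.4698866232434016
10 0.85 0.094 [ 0.85910743 -0.95176997] -1.6363444764732147
10 0.85 0.12 [ 0.78818019 -0.9664595 ] -1.5801067611155268
10 0.85 0.2 [ 0.56617128 -0.98614653] -1.3777848892663642
10 0.9 0.094 [ 0.85691643 -0.84052891] -1.522912423939191
10 0.9 0.12 [ 0.79292324 -0.85379709] -1.4721874060291378
10 0.9 0.2 [ 0.5960185  -0.87149038] -1.2929759466093942
```

Run:
```python
from kin import *
def ik(rr,z,deg):
    th=np.radians(deg)
    for g in([.3,-.7],[.8,-.3],[.4,-.9]):
        x=fsolve(lambda q:(fk(P,np.array([[q[0],q[1],th-q[0]+q[1]]]))-[rr,z])[0],g,full_output=True)
        if x[2]==1: q=x[0];return np.round([q[0],q[1],th-q[0]+q[1]],3)
for lam in(25,30,35,40,45):
    l=np.radians(lam)
    print(lam,"place",[ik(r+.047*np.cos(l),.094-.047*np.sin(l),lam) for r in(.68,.70,.72,.745)],"hi",ik(.70+.047*np.cos(l),.15-.047*np.sin(l),lam),"pick",[ik(r+.047*np.sin(l),.019-.047*np.cos(l),90-lam) for r in(.5,.55,.6)])
```

```text
25 place [array([ 0.548, -1.185, -1.297]), array([ 0.55 , -1.14 , -1.254]), array([ 0.554, -1.096, -1.214]), array([ 0.563, -1.039, -1.166])] hi [ 0.362 -1.13  -1.055] pick [array([ 0.135, -1.036, -0.036]), array([ 0.211, -0.931, -0.008]), array([ 0.284, -0.822,  0.028])]
30 place [array([ 0.431, -1.141, -1.049]), array([ 0.443, -1.096, -1.016]), array([ 0.457, -1.052, -0.985]), array([ 0.475, -0.995, -0.946])] hi [ 0.274 -1.072 -0.823] pick [array([ 0.129, -1.124, -0.205]), array([ 0.203, -1.019, -0.175]), array([ 0.273, -0.912, -0.138])]
35 place [array([ 0.343, -1.083, -0.815]), array([ 0.362, -1.039, -0.79 ]), array([ 0.382, -0.994, -0.765]), array([ 0.407, -0.938, -0.735])] hi [ 0.213 -1.004 -0.607] pick [array([ 0.148, -1.21 , -0.397]), array([ 0.215, -1.105, -0.361]), array([ 0.28 , -0.998, -0.317])]
40 place [array([ 0.282, -1.014, -0.598]), array([ 0.307, -0.97 , -0.579]), array([ 0.331, -0.926, -0.559]), array([ 0.362, -0.87 , -0.534])] hi [ 0.177 -0.928 -0.407] pick [array([ 0.202, -1.294, -0.623]), array([ 0.255, -1.187, -0.57 ]), array([ 0.308, -1.079, -0.515])]
45 place [array([ 0.247, -0.937, -0.398]), array([ 0.275, -0.893, -0.382]), array([ 0.302, -0.849, -0.366]), array([ 0.336, -0.793, -0.344])] hi [ 0.163 -0.845 -0.222] pick [array([ 0.309, -1.374, -0.897]), array([ 0.332, -1.264, -0.811]), array([ 0.365, -1.155, -0.735])]
```

Horizontal radial pitching hits the joint 3 limit. New plan: lay the blue tin back where it was, regrasp with the tool leaned 42° over the cap side, and stand it with the tool 42° below horizontal.

Call:
carry_out(travel=[[0,0,0],[0,0,0],[0,0,0],[0,0,0],[0,0,0],[0,0,0],[0,0,0],[0,0,0],[0,0,0],[-0.24,0,0]], angular=[[0.445,0.896,0],[0.445,0.896,0],[0.445,0.896,0],[0.445,0.896,0],[0.445,0.896,0],[0.445,0.896,0],[0.445,0.896,0],[0.445,0.896,0],[0.445,0.896,0],[0,0,0.9]], grip=[-1,-1,-1,-1,-1,-1,-1,-1,-1,-1])

```text
t: 55.93
tcp_pos: [0.5782, -0.29, 0.1926]
tool_rot: [[-0.93, 0.367, -0.01], [0.367, 0.93, 0.005], [0.011, 0.001, -1.0]]
ft_force: [-0.2, -1.0, -3.2]
opening: 0.0529
finger_force: 73.8
```

Call:
carry_out(travel=[[-0.28,-0.07,0],[-0.28,-0.07,0],[-0.28,-0.07,0],[-0.28,-0.07,0],[-0.28,-0.07,0],[-0.28,-0.07,0],[-0.28,-0.07,0],[-0.28,-0.07,0],[-0.28,-0.07,0],[-0.28,-0.07,0]], angular=[[0,0,0.96],[0,0,0.96],[0,0,0.96],[0,0,0.96],[0,0,0.96],[0,0,0.96],[0,0,0.96],[0,0,0.96],[0,0,0.96],[0,0,0.96]], grip=[-1,-1,-1,-1,-1,-1,-1,-1,-1,-1])

```text
t: 56.77
tcp_pos: [0.5051, -0.3064, 0.1971]
tool_rot: [[-0.894, -0.448, -0.002], [-0.448, 0.894, 0.001], [0.001, 0.002, -1.0]]
ft_force: [-0.0, 0.0, -3.0]
opening: 0.0533
finger_force: 73.6
```

Call:
carry_out(travel=[[-0.28,-0.07,0],[-0.28,-0.07,0],[-0.28,-0.07,0],[-0.28,-0.07,0],[-0.28,-0.07,0],[-0.28,-0.07,0],[-0.28,-0.07,0],[-0.28,-0.07,0],[-0.28,-0.07,0],[-0.28,-0.07,0]], angular=[[0,0,0.96],[0,0,0.96],[0,0,0.96],[0,0,0.96],[0,0,0.96],[0,0,0.96],[0,0,0.96],[0,0,0.96],[0,0,0.96],[0,0,0.96]], grip=[-1,-1,-1,-1,-1,-1,-1,-1,-1,-1])

```text
t: 57.6
tcp_pos: [0.435, -0.3239, 0.1971]
tool_rot: [[-0.265, -0.964, -0.002], [-0.964, 0.265, 0.001], [-0.001, 0.002, -1.0]]
ft_force: [0.4, -1.0, -1.8]
opening: 0.0534
finger_force: 73.6
```

Call:
carry_out(travel=[[0,0,-1],[0,0,-1],[0,0,-1],[0,0,-1],[0,0,-1],[0,0,-1],[0,0,-1],[0,0,-0.8],[0,0,-0.4],[0,0,-0.2]], angular=[[0,0,0],[0,0,0],[0,0,0],[0,0,0],[0,0,0],[0,0,0],[0,0,0],[0,0,0],[0,0,0],[0,0,0]], grip=[-1,-1,-1,-1,-1,-1,-1,-1,-1,-1])

```text
t: 58.43
tcp_pos: [0.4345, -0.3231, -0.0142]
tool_rot: [[-0.269, -0.963, -0.003], [-0.963, 0.269, 0.002], [-0.001, 0.004, -1.0]]
ft_force: [-0.3, -0.3, -2.3]
opening: 0.0532
finger_force: 73.9
```

```bash
python3 st.py
```

```text
58.4333 [ 0.4345 -0.3231 -0.0142] [-0.2927 -0.2688 -2.2906] [ 0.1209 -0.0022  0.0257] 0.05322887443559471 [-0.6393  0.3916 -0.4708  0.7125 -0.     -1.9376]
```

Call:
carry_out(travel=[[0,0,-0.3],[0,0,-0.2],[0,0,0],[0,0,0],[0,0,0],[0,0,0],[0,0,0],[0,0,0],[0,0,0],[0,0,0]], angular=[[0,0,0],[0,0,0],[0,0,0],[0,0,0],[0,0,0],[0,0,0],[0,0,0],[0,0,0],[0,0,0],[0,0,0]], grip=[-1,-1,-1,-1,-1,0,0.5,1,1,1])

```text
t: 59.27
tcp_pos: [0.4366, -0.3246, -0.0245]
tool_rot: [[-0.269, -0.963, 0.001], [-0.963, 0.269, -0.0], [0.0, -0.001, -1.0]]
ft_force: [0.1, -0.0, -0.4]
opening: 0.0855
finger_force: 0.0
```

```bash
python3 st.py; python3 tin.py blue .4275 -.353
```

```text
59.2667 [ 0.4366 -0.3246 -0.0245] [ 0.0757 -0.0149 -0.3783] [-0.0134 -0.0097 -0.0218] 0.0855475166947023 [-0.6393  0.4052 -0.4792  0.6857 -0.     -1.9376]
[ 0.4366 -0.3246 -0.0245] 0.0855475166947023 tool y deg 164.38977056574763
41315 0.03812113186481593 ((427.54241943359375, -354.4173583984375), (120.86824035644531, 54.736053466796875), 75.28853607177734)
[([0.431, -0.3532, 0.0147], 0.9)]
```

Call:
carry_out(travel=[[-0.037,-0.135,0.058],[-0.037,-0.135,0.058],[-0.037,-0.135,0.058],[-0.037,-0.135,0.058],[-0.037,-0.135,0.058],[-0.037,-0.135,0.058],[-0.037,-0.135,0.058],[-0.037,-0.135,0.058],[-0.037,-0.135,0.058],[0,0,0]], angular=[[-0.899,0.251,0],[-0.899,0.251,0],[-0.899,0.251,0],[-0.899,0.251,0],[-0.899,0.251,0],[-0.899,0.251,0],[-0.899,0.251,0],[-0.899,0.251,0],[-0.899,0.251,0],[0,0,0]], grip=[1,1,1,1,1,1,1,1,1,1])

```text
t: 60.2
tcp_pos: [0.4275, -0.3528, -0.0136]
tool_rot: [[-0.195, -0.964, -0.181], [-0.716, 0.266, -0.645], [0.67, 0.004, -0.742]]
ft_force: [0.4, 1.0, -1.1]
opening: 0.0854
finger_force: 0.0
```

Call:
carry_out(travel=[[0,0,0],[0,0,0],[0,0,0],[0,0,0],[0,0,0],[0,0,0],[0,0,0],[0,0,0],[0,0,0],[0,0,0]], angular=[[0,0,0],[0,0,0],[0,0,0],[0,0,0],[0,0,0],[0,0,0],[0,0,0],[0,0,0],[0,0,0],[0,0,0]], grip=[1,1,1,1,1,1,1,1,1,1])

```text
t: 61.03
tcp_pos: [0.428, -0.3547, -0.0117]
tool_rot: [[-0.2, -0.963, -0.18], [-0.716, 0.269, -0.644], [0.669, -0.0, -0.743]]
ft_force: [0.1, 0.2, 0.4]
opening: 0.0853
finger_force: 0.0
```

```bash
python3 st.py; python3 tip.py
```

```text
61.0333 [ 0.428  -0.3547 -0.0117] [0.1022 0.1624 0.4148] [ 0.6892 -0.1467  0.0046] 0.0853468668996363 [-0.2421  0.4803 -0.6118  0.5059 -0.7326 -1.5301]
[ 0.428  -0.3547 -0.0117] 0.0853468668996363 [0.1022 0.1624 0.4148]
finger -1 5584 tip toolz pct [-0.0569 -0.0075 -0.0027 -0.0003] x [-0.0117  0.0147]
finger 1 5667 tip toolz pct [-0.0555 -0.0076 -0.0026 -0.0002] x [-0.013   0.0148]
```

View pics/tip.png

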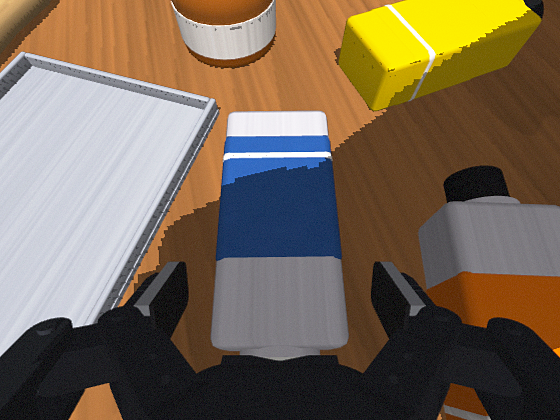

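Wrist view: blue tin straddled symmetrically (280,230), palm clear of the cap at (280,352). Close and compute the transfer.

Call:
carry_out(travel=[[0,0,0],[0,0,0],[0,0,0],[0,0,0],[0,0,0],[0,0,0],[0,0,0],[0,0,0.2],[0,0,0.5],[0,0,0.8]], angular=[[0,0,0],[0,0,0],[0,0,0],[0,0,0],[0,0,0],[0,0,0],[0,0,0],[0,0,0],[0,0,0],[0,0,0]], grip=[0,-1,-1,-1,-1,-1,-1,-1,-1,-1], squeeze=70)

```text
t: 61.92
tcp_pos: [0.4257, -0.3537, 0.024]
tool_rot: [[-0.197, -0.963, -0.183], [-0.718, 0.269, -0.642], [0.668, 0.005, -0.744]]
ft_force: [0.3, -0.7, -2.3]
opening: 0.0532
finger_force: 73.4
```

Call:
carry_out(travel=[[0,0,1],[0,0,1],[0,0,1],[0,0,1],[0,0,1],[0,0,1],[0,0,1],[0,0,1],[0,0,0],[0,0,0]], angular=[[0,0,0],[0,0,0],[0,0,0],[0,0,0],[0,0,0],[0,0,0],[0,0,0],[0,0,0],[0,0,0],[0,0,0]], grip=[-1,-1,-1,-1,-1,-1,-1,-1,-1,-1])

```text
t: 62.75
tcp_pos: [0.4284, -0.3546, 0.2264]
tool_rot: [[-0.202, -0.963, -0.178], [-0.716, 0.269, -0.644], [0.668, -0.002, -0.744]]
ft_force: [0.9, 0.8, -3.1]
opening: 0.0533
finger_force: 73.6
```

```bash
cat > plan.py <<'E'
import sys
from h import *
from scipy.spatial.transform import Rotation as Ro
az,tx,ty,tz=map(float,sys.argv[1:5]);az=np.radians(az);lam=np.radians(42)
o=np.array([np.cos(az),np.sin(az),0]);z=np.cos(lam)*o+np.sin(lam)*np.array([0,0,-1]);y=np.array([-np.sin(az),np.cos(az),0]);x=np.cross(y,z)
s=robot.read_state();rv=Ro.from_matrix(np.c_[x,y,z]@np.array(s['tool_rot']).T).as_rotvec()
d=np.array([tx,ty,tz])-s['tcp_pos'];print(s['tcp_pos'],s['joint_positions'],"rot units",np.degrees(rv)/5,np.linalg.norm(np.degrees(rv)),"travel units",d/.025)
E
python3 plan.py -26.6 .6707 -.3359 .2
```

```text
[ 0.4284 -0.3546  0.2264] [-0.2422  0.186  -0.3691  1.0407 -0.7315 -1.53  ] rot units [  8.127  -18.2918 -15.4478] 126.41918327620682 travel units [ 9.6903  0.7469 -1.0565]
```

Call:
carry_out(travel=[[0.373,0.03,0],[0.373,0.03,0],[0.373,0.03,0],[0.373,0.03,0],[0.373,0.03,0],[0.373,0.03,0],[0.373,0.03,0],[0.373,0.03,0],[0.373,0.03,0],[0.373,0.03,0]], angular=[[0.3126,-0.7035,-0.594],[0.3126,-0.7035,-0.594],[0.3126,-0.7035,-0.594],[0.3126,-0.7035,-0.594],[0.3126,-0.7035,-0.594],[0.3126,-0.7035,-0.594],[0.3126,-0.7035,-0.594],[0.3126,-0.7035,-0.594],[0.3126,-0.7035,-0.594],[0.3126,-0.7035,-0.594]], grip=[-1,-1,-1,-1,-1,-1,-1,-1,-1,-1])

```text
t: 63.58
tcp_pos: [0.5204, -0.3466, 0.223]
tool_rot: [[-0.82, -0.567, 0.081], [-0.552, 0.746, -0.373], [0.151, -0.351, -0.924]]
ft_force: [-0.2, 0.3, -2.4]
opening: 0.0534
finger_force: 73.4
```

```bash
python3 plan.py -26.6 .6707 -.3359 .2
```

```text
[ 0.5204 -0.3466  0.223 ] [-0.4073  0.1367 -0.291   0.907  -0.3152 -1.0654] rot units [  4.9394 -11.2716  -9.5188] 77.79040711138789 travel units [ 6.0137  0.4262 -0.9202]
```

Tracking well; 16 more rows.

Call:
carry_out(travel=[[0.375,0.027,0],[0.375,0.027,0],[0.375,0.027,0],[0.375,0.027,0],[0.375,0.027,0],[0.375,0.027,0],[0.375,0.027,0],[0.375,0.027,0],[0.375,0.027,0],[0.375,0.027,0]], angular=[[0.309,-0.704,-0.595],[0.309,-0.704,-0.595],[0.309,-0.704,-0.595],[0.309,-0.704,-0.595],[0.309,-0.704,-0.595],[0.309,-0.704,-0.595],[0.309,-0.704,-0.595],[0.309,-0.704,-0.595],[0.309,-0.704,-0.595],[0.309,-0.704,-0.595]], grip=[-1,-1,-1,-1,-1,-1,-1,-1,-1,-1])

```text
t: 64.42
tcp_pos: [0.6135, -0.3398, 0.2223]
tool_rot: [[-0.874, 0.106, 0.475], [-0.034, 0.96, -0.277], [-0.485, -0.258, -0.836]]
ft_force: [-0.4, 0.1, -2.4]
opening: 0.0532
finger_force: 73.4
```

Call:
carry_out(travel=[[0.375,0.027,0],[0.375,0.027,0],[0.375,0.027,0],[0.375,0.027,0],[0.375,0.027,-0.3],[0.375,0.027,-0.3],[0,0,-0.3],[0,0,0],[0,0,0],[0,0,0]], angular=[[0.309,-0.704,-0.595],[0.309,-0.704,-0.595],[0.309,-0.704,-0.595],[0.309,-0.704,-0.595],[0.309,-0.704,-0.595],[0.309,-0.704,-0.595],[0,0,0],[0,0,0],[0,0,0],[0,0,0]], grip=[-1,-1,-1,-1,-1,-1,-1,-1,-1,-1])

```text
t: 65.25
tcp_pos: [0.6712, -0.3368, 0.2034]
tool_rot: [[-0.601, 0.448, 0.662], [0.297, 0.894, -0.335], [-0.742, -0.005, -0.671]]
ft_force: [-0.7, 0.1, -1.7]
opening: 0.0536
finger_force: 73.6
```

```bash
python3 plan.py -26.6 .6707 -.3359 .068
python3 - <<'E'
from h import *
s=robot.read_state();f=optics.grab_frame("wrist");f2=optics.grab_frame("side");f3=optics.grab_frame("scene")
print([(np.round(d['centre'],3),round(d['score'],2)) for g in (f,f2,f3) for d in finder.tip_of("tin_blue",g)[:1]])
a=f2['color'][80:230,220:370];b=f3['color'][200:350,180:330]
cv2.imwrite("pics/stand.png",np.hstack([cv2.resize(i,(390,390),interpolation=cv2.INTER_CUBIC) for i in(a,b)]))
E
```

```text
[ 0.6712 -0.3368  0.2034] [-0.4628  0.0521 -0.7648 -0.0819 -0.0048 -0.0024] rot units [ 0.0415 -0.0457  0.0048] 0.30967131806800147 travel units [-0.0213  0.0361 -5.416 ]
[(array([ 0.646, -0.323,  0.199]), 0.68), (array([0.577, 0.327, 0.17 ]), 0.7), (array([ 0.642, -0.324,  0.208]), 0.8)]
```

View pics/stand.png

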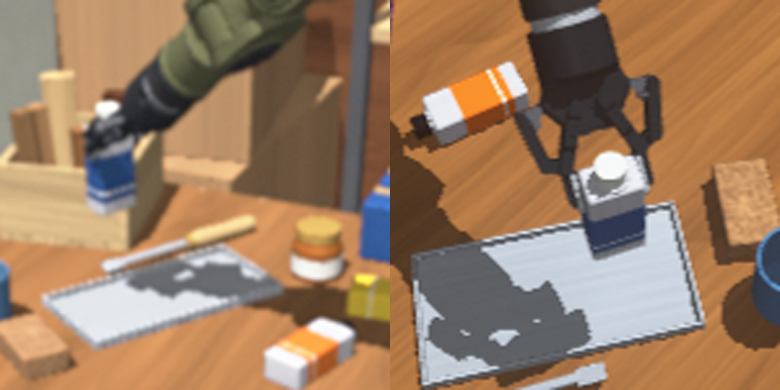

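The tin hangs upright, cap up, over the tray: side panel (110,175), scene panel (610,200). Lower it.

Call:
carry_out(travel=[[0,0.03,-0.8],[0,0,-0.8],[0,0,-0.8],[0,0,-0.8],[0,0,-0.8],[0,0,-0.8],[0,0,-0.4],[0,0,0],[0,0,0],[0,0,0]], angular=[[0,0,0],[0,0,0],[0,0,0],[0,0,0],[0,0,0],[0,0,0],[0,0,0],[0,0,0],[0,0,0],[0,0,0]], grip=[-1,-1,-1,-1,-1,-1,-1,-1,-1,-1])

```text
t: 66.38
tcp_pos: [0.6721, -0.3362, 0.0747]
tool_rot: [[-0.599, 0.449, 0.663], [0.297, 0.894, -0.336], [-0.744, -0.004, -0.669]]
ft_force: [-0.1, -0.1, -2.7]
opening: 0.0534
finger_force: 73.6
```

Call:
carry_out(travel=[[0,0,-0.1],[0,0,-0.1],[0,0,-0.1],[0,0,0],[0,0,0],[0,0,0],[0,0,0],[0,0,0],[0,0,0],[0,0,0]], angular=[[0,0,0],[0,0,0],[0,0,0],[0,0,0],[0,0,0],[0,0,0],[0,0,0],[0,0,0],[0,0,0],[0,0,0]], grip=[-1,-1,-1,-1,-1,-1,-1,-1,-1,-1])

```text
t: 67.22
tcp_pos: [0.6713, -0.3357, 0.0658]
tool_rot: [[-0.6, 0.449, 0.662], [0.298, 0.894, -0.335], [-0.742, -0.004, -0.67]]
ft_force: [-0.3, -0.8, -1.7]
opening: 0.0532
finger_force: 73.6
```

Call:
carry_out(travel=[[0,0,-0.04],[0,0,-0.04],[0,0,-0.04],[0,0,0],[0,0,0],[0,0,0],[0,0,0],[0,0,0],[0,0,0],[0,0,0]], angular=[[0,0,0],[0,0,0],[0,0,0],[0,0,0],[0,0,0],[0,0,0],[0,0,0],[0,0,0],[0,0,0],[0,0,0]], grip=[-1,-1,-1,-1,-1,-1,-1,-1,-1,-1])

```text
t: 68.05
tcp_pos: [0.6721, -0.3362, 0.0639]
tool_rot: [[-0.599, 0.449, 0.664], [0.297, 0.894, -0.336], [-0.744, -0.004, -0.668]]
ft_force: [-1.0, 0.3, 6.1]
opening: 0.0532
finger_force: 74.0
```

Call:
carry_out(travel=[[0,0,0],[0,0,0],[0,0,0],[0,0,0],[0,0,0],[0,0,0],[-0.3,0.15,0.3],[-0.6,0.3,0.6],[-0.6,0.3,0.6],[-0.6,0.3,0.6]], angular=[[0,0,0],[0,0,0],[0,0,0],[0,0,0],[0,0,0],[0,0,0],[0,0,0],[0,0,0],[0,0,0],[0,0,0]], grip=[0.4,0.6,0.8,0.9,1,1,1,1,1,1])

```text
t: 68.88
tcp_pos: [0.6178, -0.309, 0.115]
tool_rot: [[-0.601, 0.449, 0.662], [0.298, 0.894, -0.335], [-0.742, -0.004, -0.671]]
ft_force: [-0.2, -0.3, -0.1]
opening: 0.0854
finger_force: 0.0
```

Call:
carry_out(travel=[[-0.3,0.15,0.7],[-0.3,0.15,0.7],[-0.3,0.15,0.7],[-0.3,0.15,0.7],[0,0,0],[0,0,0],[0,0,0],[0,0,0],[0,0,0],[0,0,0]], angular=[[0,0,0],[0,0,0],[0,0,0],[0,0,0],[0,0,0],[0,0,0],[0,0,0],[0,0,0],[0,0,0],[0,0,0]], grip=[1,1,1,1,1,1,1,1,1,1])

```text
t: 69.72
tcp_pos: [0.5884, -0.2942, 0.1837]
tool_rot: [[-0.602, 0.448, 0.661], [0.299, 0.894, -0.335], [-0.741, -0.004, -0.672]]
ft_force: [0.5, -0.4, 0.4]
opening: 0.0852
finger_force: 0.0
```

```bash
cat > std.py <<'E'
import sys
from h import *
s=robot.read_state()
for n in("wrist","scene","side"):
    f=optics.grab_frame(n);P=cloud(f,s)
    print(n,[(np.round(d['centre'],3).tolist(),round(d['score'],2)) for d in finder.tip_of("tin_blue",f)[:1]],[(np.round(d['centre'],3).tolist(),round(d['score'],2)) for d in finder.tip_of("tin_amber",f)[:3]])
    for x,y in((.644,-.323),(.566,-.437)):
        m=(np.hypot(P[...,0]-x,P[...,1]-y)<.05)&(P[...,2]>.115)&(P[...,2]<.16)
        if m.sum()>5: print("   top",m.sum(),np.median(P[m],0),np.percentile(P[m][:,2],[10,50,95]))
E
python3 std.py; python3 st.py
```

```text
wrist [([0.645, -0.322, 0.059], 0.82)] []
   top 2256 [ 0.6323 -0.3191  0.1246] [0.1183 0.1246 0.144 ]
scene [([0.638, -0.323, 0.065], 0.79)] [([0.288, -0.46, 0.02], 0.96), ([0.157, -0.299, 0.017], 0.71), ([0.344, -0.272, 0.02], 0.57)]
   top 303 [ 0.6496 -0.3266  0.1235] [0.1187 0.1235 0.1458]
side [([0.646, -0.321, 0.058], 0.78)] [([0.345, -0.274, 0.017], 0.96), ([0.287, -0.456, 0.018], 0.92)]
   top 138 [ 0.6373 -0.3148  0.1255] [0.1183 0.1255 0.1448]
70.1667 [ 0.5887 -0.2944  0.1853] [-0.9785  0.2074 -0.0151] [0.3496 0.7296 0.0387] 0.08549935246099338 [-0.4603 -0.1015 -0.9653 -0.1296 -0.0063  0.0002]
```

```bash
sed -i 's/lam=np.radians(42)/lam=np.radians(float(sys.argv[5]))/' plan.py; python3 plan.py -108 .335 -.303 .2 90
```

```text
[ 0.5887 -0.2944  0.1853] [-0.4603 -0.1015 -0.9653 -0.1296 -0.0063  0.0002] rot units [  9.6134   3.9658 -15.2633] 92.34631716149197 travel units [-10.1488  -0.3436   0.5899]
```

Call:
carry_out(travel=[[0,0,0.2],[0,0,0.2],[0,0,0.2],[0,0,0],[0,0,0],[0,0,0],[0,0,0],[0,0,0],[-0.5,0,0],[-0.5,0,0]], angular=[[0.4807,0.1983,-0.763],[0.4807,0.1983,-0.763],[0.4807,0.1983,-0.763],[0.4807,0.1983,-0.763],[0.4807,0.1983,-0.763],[0.4807,0.1983,-0.763],[0.4807,0.1983,-0.763],[0.4807,0.1983,-0.763],[0.4807,0.1983,-0.763],[0.4807,0.1983,-0.763]], grip=[1,1,1,1,1,1,1,1,1,1])

```text
t: 71.0
tcp_pos: [0.5641, -0.2941, 0.2005]
tool_rot: [[-0.293, 0.912, 0.286], [0.868, 0.379, -0.32], [-0.4, 0.155, -0.903]]
ft_force: [-0.4, -1.4, -0.8]
opening: 0.0851
finger_force: 0.0
```

Call:
carry_out(travel=[[-0.9,-0.03,0],[-0.9,-0.03,0],[-0.9,-0.03,0],[-0.9,-0.03,0],[-0.9,-0.03,0],[-0.9,-0.03,0],[-0.9,-0.03,0],[-0.9,-0.03,0],[-0.9,-0.03,0],[-0.9,-0.03,0]], angular=[[0.4807,0.1983,-0.763],[0.4807,0.1983,-0.763],[0.4807,0.1983,-0.763],[0.4807,0.1983,-0.763],[0.4807,0.1983,-0.763],[0.4807,0.1983,-0.763],[0.4807,0.1983,-0.763],[0.4807,0.1983,-0.763],[0.4807,0.1983,-0.763],[0.4807,0.1983,-0.763]], grip=[1,1,1,1,1,1,1,1,1,1])

```text
t: 71.83
tcp_pos: [0.3381, -0.302, 0.2006]
tool_rot: [[0.312, 0.95, 0.0], [0.95, -0.312, 0.001], [0.001, -0.0, -1.0]]
ft_force: [0.0, -0.2, 0.4]
opening: 0.0854
finger_force: 0.0
```

Call:
carry_out(travel=[[0,0,0],[0,0,0],[0,0,0],[0,0,0],[0,0,0],[0,0,0],[0,0,0],[0,0,0],[0,0,0],[0,0,0]], angular=[[0,0,0],[0,0,0],[0,0,0],[0,0,0],[0,0,0],[0,0,0],[0,0,0],[0,0,0],[0,0,0],[0,0,0]], grip=[1,1,1,1,1,1,1,1,1,1])

```text
t: 72.67
tcp_pos: [0.3388, -0.3018, 0.2003]
tool_rot: [[0.309, 0.951, 0.0], [0.951, -0.309, 0.0], [0.0, 0.0, -1.0]]
ft_force: [0.6, -0.2, -0.0]
opening: 0.0854
finger_force: 0.0
```

```bash
python3 tin.py amber .3445 -.2735;  python3 plan.py -108 .335 -.303 .2 90
```

```text
[ 0.3388 -0.3018  0.2003] 0.08541563023893563 tool y deg -17.97453258676482
5405 0.038092028345518225 ((343.7461853027344, -276.60455322265625), (119.49789428710938, 54.3086051940918), 71.8818359375)
[([0.1551, -0.2985, 0.0171], 0.86), ([0.3424, -0.2738, 0.0237], 0.75), ([0.2892, -0.4564, 0.0238], 0.69)]
[ 0.3387 -0.3019  0.2003] [-0.7281  0.0387 -0.3802  1.1517  0.0001  1.1566] rot units [-0.0004  0.0016 -0.0028] 0.0163250044009867 travel units [-0.1489 -0.0438 -0.01  ]
```

Call:
carry_out(travel=[[0.023,0.114,-0.2],[0.023,0.114,-0.2],[0.023,0.114,-0.2],[0.023,0.114,-0.2],[0.023,0.114,-0.2],[0.023,0.114,-0.2],[0.023,0.114,-0.2],[0.023,0.114,-0.2],[0.023,0.114,-0.2],[0,0,0]], angular=[[0.8876,-0.288,0],[0.8876,-0.288,0],[0.8876,-0.288,0],[0.8876,-0.288,0],[0.8876,-0.288,0],[0.8876,-0.288,0],[0.8876,-0.288,0],[0.8876,-0.288,0],[0.8876,-0.288,0],[0,0,0]], grip=[1,1,1,1,1,1,1,1,1,1])

```text
t: 73.6
tcp_pos: [0.3422, -0.2762, 0.1514]
tool_rot: [[0.234, 0.95, 0.205], [0.7, -0.311, 0.643], [0.674, -0.007, -0.738]]
ft_force: [-0.4, 0.4, -0.3]
opening: 0.0855
finger_force: 0.0
```

Call:
carry_out(travel=[[0,0,-0.8],[0,0,-0.8],[0,0,0],[0,0,0],[0,0,0],[0,0,0],[0,0,0],[0,0,0],[0,0,0],[0,0,0]], angular=[[0,0,0],[0,0,0],[0,0,0],[0,0,0],[0,0,0],[0,0,0],[0,0,0],[0,0,0],[0,0,0],[0,0,0]], grip=[1,1,1,1,1,1,1,1,1,1])

```text
t: 74.43
tcp_pos: [0.344, -0.2764, 0.1156]
tool_rot: [[0.229, 0.951, 0.207], [0.707, -0.309, 0.636], [0.669, 0.0, -0.744]]
ft_force: [-0.3, -0.4, 0.2]
opening: 0.0853
finger_force: 0.0
```

```bash
python3 plan.py -108.1 .3439 -.2762 -.0117 132; python3 tin.py amber .3445 -.2735 | sed -n 2p
```

```text
[ 0.344  -0.2764  0.1156] [-1.0821  0.5309 -0.196   1.4022  0.5019  0.6558] rot units [ 0.0079  0.0021 -0.0222] 0.11835198997698336 travel units [-0.0035  0.0098 -5.0901]
9099 0.038158407005663475 ((343.712158203125, -276.81060791015625), (120.3558120727539, 54.51717758178711), 71.86631774902344)
```

Call:
carry_out(travel=[[0,0,-0.8],[0,0,-0.8],[0,0,-0.8],[0,0,-0.8],[0,0,-0.8],[0,0,-0.5],[0,0,-0.4],[0,0,-0.15],[0,0,0],[0,0,0]], angular=[[0,0,0],[0,0,0],[0,0,0],[0,0,0],[0,0,0],[0,0,0],[0,0,0],[0,0,0],[0,0,0],[0,0,0]], grip=[1,1,1,1,1,1,1,1,1,1])

```text
t: 75.37
tcp_pos: [0.3441, -0.2765, -0.0105]
tool_rot: [[0.229, 0.951, 0.207], [0.707, -0.309, 0.636], [0.669, 0.0, -0.743]]
ft_force: [0.6, -0.6, -0.2]
opening: 0.0851
finger_force: 0.0
```

Call:
carry_out(travel=[[0,0,0],[0,0,0],[0,0,0],[0,0,0],[0,0,0],[0,0,0],[0,0,0],[0,0,0],[0,0,0],[0,0,0]], angular=[[0,0,0],[0,0,0],[0,0,0],[0,0,0],[0,0,0],[0,0,0],[0,0,0],[0,0,0],[0,0,0],[0,0,0]], grip=[1,0,-1,-1,-1,-1,-1,-1,-1,-1], squeeze=70)

```text
t: 76.2
tcp_pos: [0.3442, -0.2767, -0.0103]
tool_rot: [[0.229, 0.951, 0.207], [0.707, -0.309, 0.636], [0.669, 0.001, -0.743]]
ft_force: [-2.0, -2.7, 6.3]
opening: 0.0531
finger_force: 73.8
```

```bash
python3 st.py
```

```text
76.2 [ 0.3442 -0.2767 -0.0103] [-1.9692 -2.6772  6.3488] [-0.1402  0.1856  0.0505] 0.05308897870781765 [-1.0823  0.682  -0.2769  1.17    0.5025  0.6557]
```

Call:
carry_out(travel=[[0,0,0.4],[0,0,0.8],[0,0,1],[0,0,1],[0,0,1],[0,0,1],[0,0,1],[0,0,1],[0,0,1],[0,0,1]], angular=[[0,0,0],[0,0,0],[0,0,0],[0,0,0],[0,0,0],[0,0,0],[0,0,0],[0,0,0],[0,0,0],[0,0,0]], grip=[-1,-1,-1,-1,-1,-1,-1,-1,-1,-1])

```text
t: 77.03
tcp_pos: [0.3434, -0.2759, 0.2203]
tool_rot: [[0.23, 0.951, 0.206], [0.707, -0.308, 0.636], [0.669, -0.001, -0.744]]
ft_force: [0.1, 0.1, -3.7]
opening: 0.0533
finger_force: 73.8
```

```bash
python3 plan.py -37.8 .589 -.457 .2 42; python3 st.py
```

```text
[ 0.3434 -0.2759  0.2203] [-1.082   0.4424 -0.0774  1.6101  0.5011  0.6558] rot units [-18.1033  -5.5827  10.8991] 109.27993527377153 travel units [ 9.8235 -7.2435 -0.8137]
77.0333 [ 0.3434 -0.2759  0.2203] [ 0.1025  0.1465 -3.7475] [-1.1775  0.3977 -0.0383] 0.053334485286054736 [-1.082   0.4424 -0.0774  1.6101  0.5011  0.6558]
```

Call:
carry_out(travel=[[0.61,-0.45,0],[0.61,-0.45,0],[0.61,-0.45,0],[0.61,-0.45,0],[0.61,-0.45,0],[0.61,-0.45,0],[0.61,-0.45,0],[0.61,-0.45,0],[0.61,-0.45,0],[0.61,-0.45,0]], angular=[[-0.7543,-0.2326,0.4541],[-0.7543,-0.2326,0.4541],[-0.7543,-0.2326,0.4541],[-0.7543,-0.2326,0.4541],[-0.7543,-0.2326,0.4541],[-0.7543,-0.2326,0.4541],[-0.7543,-0.2326,0.4541],[-0.7543,-0.2326,0.4541],[-0.7543,-0.2326,0.4541],[-0.7543,-0.2326,0.4541]], grip=[-1,-1,-1,-1,-1,-1,-1,-1,-1,-1])

```text
t: 77.87
tcp_pos: [0.4966, -0.3886, 0.2191]
tool_rot: [[-0.206, 0.952, 0.228], [0.975, 0.179, 0.132], [0.085, 0.249, -0.965]]
ft_force: [-0.7, -0.6, -3.7]
opening: 0.0531
finger_force: 73.7
```

```bash
python3 plan.py -37.8 .589 -.457 .2 42
```

```text
[ 0.4966 -0.3886  0.2191] [-0.8113  0.2985 -0.0551  1.1536  0.2589  0.5706] rot units [-10.5342  -3.2561   6.334 ] 63.578827950272526 travel units [ 3.6954 -2.7342 -0.7656]
```

Call:
carry_out(travel=[[0.61,-0.45,0],[0.61,-0.45,0],[0.61,-0.45,0],[0.61,-0.45,0],[0.61,-0.45,0],[0.61,-0.45,0],[0,0,0],[0,0,0],[0,0,0],[0,0,0]], angular=[[-0.7543,-0.2326,0.4541],[-0.7543,-0.2326,0.4541],[-0.7543,-0.2326,0.4541],[-0.7543,-0.2326,0.4541],[-0.7543,-0.2326,0.4541],[-0.7543,-0.2326,0.4541],[-0.7543,-0.2326,0.4541],[-0.7543,-0.2326,0.4541],[-0.7543,-0.2326,0.4541],[-0.7543,-0.2326,0.4541]], grip=[-1,-1,-1,-1,-1,-1,-1,-1,-1,-1])

```text
t: 78.7
tcp_pos: [0.5868, -0.4549, 0.2179]
tool_rot: [[-0.499, 0.733, 0.462], [0.663, 0.666, -0.341], [-0.558, 0.137, -0.818]]
ft_force: [-0.8, 0.7, -2.6]
opening: 0.0533
finger_force: 74.5
```

Call:
carry_out(travel=[[0,0,-0.2],[0,0,-0.2],[0,0,-0.2],[0,0,-0.2],[0,0,0],[0,0,0],[0,0,0],[0,0,0],[0,0,0],[0,0,0]], angular=[[-0.7543,-0.2326,0.4541],[-0.7543,-0.2326,0.4541],[-0.7543,-0.2326,0.4541],[-0.7543,-0.2326,0.4541],[0,0,0],[0,0,0],[0,0,0],[0,0,0],[0,0,0],[0,0,0]], grip=[-1,-1,-1,-1,-1,-1,-1,-1,-1,-1])

```text
t: 79.53
tcp_pos: [0.589, -0.4571, 0.2007]
tool_rot: [[-0.528, 0.613, 0.588], [0.41, 0.79, -0.455], [-0.744, 0.001, -0.668]]
ft_force: [-0.0, -0.1, -2.5]
opening: 0.0533
finger_force: 74.6
```

```bash
python3 plan.py -37.8 .589 -.457 .066 42; python3 std.py
```

```text
[ 0.589  -0.4571  0.2007] [-0.6608  0.0456 -0.7825 -0.0961  0.0015 -0.0002] rot units [-0.0003  0.0159 -0.0026] 0.08056218010699275 travel units [ 0.002   0.0049 -5.3877]
wrist [([0.646, -0.324, 0.061], 0.59)] [([0.563, -0.438, 0.201], 0.88)]
   top 6293 [ 0.6314 -0.3265  0.1252] [0.1186 0.1252 0.1442]
   top 2789 [ 0.5497 -0.4281  0.1505] [0.1425 0.1505 0.1591]
scene [([0.644, -0.323, 0.066], 0.81)] [([0.288, -0.461, 0.022], 0.89), ([0.562, -0.438, 0.199], 0.75), ([0.153, -0.299, 0.021], 0.68)]
   top 302 [ 0.6494 -0.3268  0.1236] [0.1192 0.1236 0.1451]
   top 77 [ 0.5824 -0.4443  0.1487] [0.1426 0.1487 0.1584]
side [([0.646, -0.322, 0.059], 0.98)] [([0.565, -0.443, 0.194], 0.72), ([0.286, -0.457, 0.017], 0.58)]
   top 140 [ 0.6365 -0.3146  0.1248] [0.1175 0.1248 0.1453]
   top 100 [ 0.5542 -0.4236  0.1499] [0.1405 0.1499 0.159 ]
```

Amber upright over (0.564, −0.439); lower to contact.

Call:
carry_out(travel=[[0,0,-0.8],[0,0,-0.8],[0,0,-0.8],[0,0,-0.8],[0,0,-0.8],[0,0,-0.8],[0,0,-0.3],[0,0,-0.1],[0,0,-0.1],[0,0,0]], angular=[[0,0,0],[0,0,0],[0,0,0],[0,0,0],[0,0,0],[0,0,0],[0,0,0],[0,0,0],[0,0,0],[0,0,0]], grip=[-1,-1,-1,-1,-1,-1,-1,-1,-1,-1])

```text
t: 80.82
tcp_pos: [0.5885, -0.4568, 0.0674]
tool_rot: [[-0.528, 0.613, 0.588], [0.41, 0.79, -0.455], [-0.744, 0.001, -0.669]]
ft_force: [-0.1, 0.2, -4.4]
opening: 0.0533
finger_force: 74.7
```

Call:
carry_out(travel=[[0,0,-0.06],[0,0,-0.06],[0,0,-0.06],[0,0,0],[0,0,0],[0,0,0],[0,0,0],[0,0,0],[0,0,0],[0,0,0]], angular=[[0,0,0],[0,0,0],[0,0,0],[0,0,0],[0,0,0],[0,0,0],[0,0,0],[0,0,0],[0,0,0],[0,0,0]], grip=[-1,-1,-1,-1,-1,-1,-1,-1,-1,-1])

```text
t: 81.65
tcp_pos: [0.5903, -0.4581, 0.0665]
tool_rot: [[-0.525, 0.612, 0.591], [0.407, 0.791, -0.458], [-0.748, 0.0, -0.664]]
ft_force: [-2.2, 0.8, 7.3]
opening: 0.0528
finger_force: 75.6
```

Call:
carry_out(travel=[[0,0,0],[0,0,0],[0,0,0],[0,0,0],[0,0,0],[0,0,0],[-0.27,0.2,0.3],[-0.54,0.41,0.6],[-0.54,0.41,0.6],[-0.54,0.41,0.6]], angular=[[0,0,0],[0,0,0],[0,0,0],[0,0,0],[0,0,0],[0,0,0],[0,0,0],[0,0,0],[0,0,0],[0,0,0]], grip=[0.4,0.6,0.8,0.9,1,1,1,1,1,1])

```text
t: 82.48
tcp_pos: [0.5398, -0.4199, 0.1142]
tool_rot: [[-0.53, 0.612, 0.587], [0.411, 0.79, -0.454], [-0.742, 0.001, -0.67]]
ft_force: [0.2, -0.7, 0.0]
opening: 0.0857
finger_force: 0.0
```

Call:
carry_out(travel=[[-0.27,0.2,0.7],[-0.27,0.2,0.7],[-0.27,0.2,0.7],[-0.27,0.2,0.7],[0,0,0],[0,0,0],[0,0,0],[0,0,0],[0,0,0],[0,0,0]], angular=[[0,0,0],[0,0,0],[0,0,0],[0,0,0],[0,0,0],[0,0,0],[0,0,0],[0,0,0],[0,0,0],[0,0,0]], grip=[1,1,1,1,1,1,1,1,1,1])

```text
t: 83.32
tcp_pos: [0.5133, -0.4003, 0.1829]
tool_rot: [[-0.53, 0.613, 0.586], [0.411, 0.79, -0.454], [-0.741, 0.001, -0.671]]
ft_force: [0.7, 0.2, -0.6]
opening: 0.0852
finger_force: 0.0
```

```bash
python3 std.py; python3 hung.py | tail -6; python3 b.py | tail -2
python3 - <<'E'
from h import *
f=optics.grab_frame("scene");g=optics.grab_frame("side");cv2.imwrite("pics/end.png",np.vstack([np.hstack([cv2.resize(f['color'],(400,300)),cv2.resize(g['color'],(400,300))]),np.hstack([cv2.resize(f['color'][200:350,160:360],(400,300)),cv2.resize(f['color'][90:240,310:510],(400,300))])]))
for n in"sanding_block gouge mallet mug wax_jar stop_top".split(): print(n,[np.round(d['centre'],3).tolist() for d in finder.tip_of(n,f)[:1]])
E
```

```text
wrist [([0.646, -0.322, 0.058], 0.87)] [([0.565, -0.437, 0.066], 0.86)]
   top 2599 [ 0.6315 -0.3227  0.1246] [0.1179 0.1246 0.1439]
   top 2192 [ 0.5569 -0.4334  0.1246] [0.1183 0.1246 0.144 ]
scene [([0.715, 0.055, 0.074], 0.52)] [([0.288, -0.459, 0.02], 0.78), ([0.564, -0.437, 0.064], 0.67), ([0.157, -0.298, 0.022], 0.6)]
   top 302 [ 0.6498 -0.3264  0.1236] [0.1184 0.1236 0.1451]
   top 319 [ 0.5739 -0.4405  0.1236] [0.1188 0.1236 0.1449]
side [([0.644, -0.323, 0.06], 0.68)] [([0.567, -0.442, 0.063], 0.9), ([0.583, 0.331, 0.162], 0.5)]
   top 142 [ 0.6367 -0.3142  0.1246] [0.1167 0.1246 0.1453]
   top 128 [ 0.5623 -0.4307  0.1248] [0.1179 0.1248 0.1448]
scene red [([0.714, 0.058, 0.072], 0.72)] [([0.632, 0.241, 0.172], 0.9)]
scene green [([0.58, 0.329, 0.025], 0.79)] [([0.578, 0.326, 0.171], 0.96)]
scene yellow [([0.53, 0.414, 0.025], 0.82)] [([0.527, 0.413, 0.17], 0.64)]
side red [] [([0.634, 0.244, 0.175], 0.56)]
side green [] []
side yellow [([0.421, -0.529, -0.001], 0.74)] [([0.528, 0.417, 0.174], 0.93)]
[ 0.5136 -0.4005  0.1845] [-0.1878  0.0063  0.4491]
sanding_block [[0.67
[... 283 characters left out ...]
le(q[:,2],[20,50,80,95]))
                        ~~~~~~~~~~~~~^^^^^^^^^^^^^^^^^^^^^^
    return _quantile_unchecked(
        a, q, axis, out, overwrite_input, method, keepdims, weights)
    return _ureduce(a,
                    func=_quantile_ureduce_func,
    ...<5 lines>...
                    overwrite_input=overwrite_input,
                    method=method)
    r = func(a, **kwargs)
    result = _quantile(arr,
                       quantiles=q,
    ...<2 lines>...
                       out=out,
                       weights=wgt)
    slices_having_nans = np.isnan(arr[-1, ...])
                                  ~~~^^^^^^^^^
IndexError: index -1 is out of bounds for axis 0 with size 0
```

View pics/end.png

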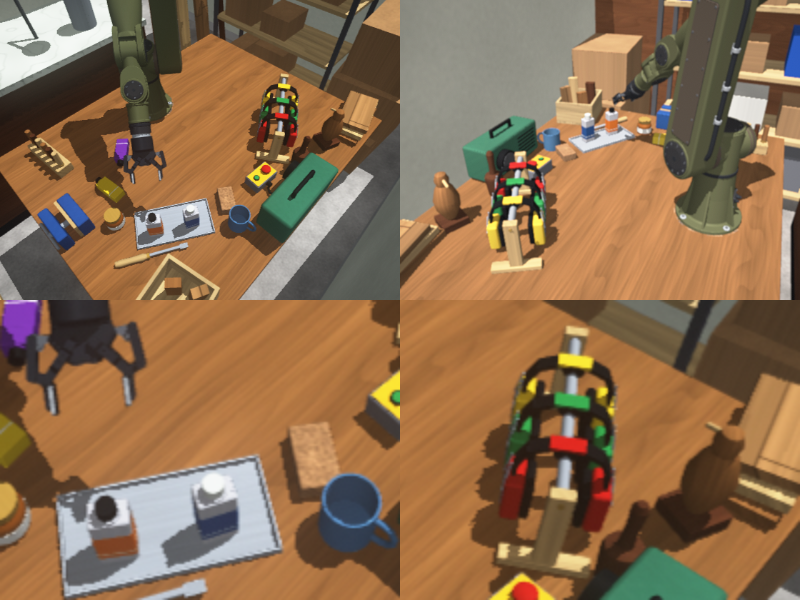

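The picture shows all three ear defenders on the bar (bottom right, crowns near (570,365)–(568,445)). Both tins stand cap up in the tray (bottom left, (110,525) and (215,505)). The bystanders are in place and the gripper touches nothing.

```bash
python3 -c "
from rig import close_job
print(close_job())"
```

```text
the job is handed in; nothing more can be done
None
```

The job is handed in; my last camera check showed all three ear defenders on the rail, the amber and blue tins (the only two present) standing cap up in the tray, and the bystanders unmoved. I pushed the stop button fully in before lifting anything. No verdict came back.

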